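# Hold the angle gauge at its set slope on a hewn stud

### The job

Pick up the pendulum angle gauge by its hand grip and rest the middle of its base on the crown of the uneven stud offcut that is clamped in the vise, with the gauge in line with the stud. Rock it on the crown until its swinging pointer settles on the setting mark, then hold it there, still and resting on the wood without pressing hard, so that I can scribe that slope on the stud: finish while holding it, do not let go. Leave the setting mark and everything else on the bench as they are.

Things in the scene. Friction and masses are not known exactly. Their poses are not given: they have to be found in the camera images.
- gauge: Pendulum angle gauge: flat grey case 76 x 30 with a white dial on both broad faces, on a steel base bar 84 x 32 x 8, a hand grip on top. 122 high, 0.27 to 0.53 kg. Starts standing on the bench. Origin: centre of the flat underside; x along the base, y through the thickness (dials face +y and -y), z up. The case reaches from 8 to 80 above the underside, the hand grip above that.
- gauge_grip (a point): Middle of the gauge's hand grip, 102 above the underside; axes as the gauge. The grip is 50 (x) x 20 (y, grasp across this) and free from 80 to 122 above the underside.
- needle (a joint): Black hanging pointer (pendulum) on a pivot at the dial centre, 46 above the gauge's underside, turning about the gauge's y. rad; 0: points at the middle of the base (gauge level); positive: tip towards the gauge's -x end. It hangs plumb: lowering the -x end by an angle makes it read plus that angle. Swings at about 3 Hz, dies down within about 1.5 s of a motion.
- needle_tip (a point): Tip of the hanging pointer, 26 below the pivot, mid thickness (the pointer shows on both dials); z runs up along the pointer.
- set_mark (a joint): Setting mark: dark pointed wedge at the rim of both dials, already turned to the wanted slope, between 0.16 and 0.38, and stiff; leave it. Same zero and sign as the needle: rad, 0 at bottom centre, positive towards the gauge's -x end. Dial ticks are 10 degrees apart, every third one long, the middle long one is zero.
- mark_tip (a point): Point of the setting mark, 27 from the pivot, mid thickness; z runs from the mark to the pivot.
- vise: Grey drill-press vise bolted to the bench. Base 110 x 190 x 22 high with ears 160 wide; jaws 104 long (x), tops 62 above the bench, gripping the stud. Origin: on the bench under the middle of the jaw gap; x along the jaws, y across them (screw and T-handle on the -y side, out to 131), z up.
- stud: Stud offcut clamped fast in the vise: pale wood with bark on its +y top edge, 112 long (x, along the jaws) x 38 wide (y) x 75 high. Its hewn top is uneven: it rises off-centre to one rounded ridge across its width, the crown (radius 8), falls away at 33 degrees or more to the -x side (then a low hump, 25 below the crown) and 36 or more to the +x side. Origin: centre of its underside; z up.
- stud_crown (a point): Top of the stud's crown, mid width: 16 towards +x of the stud's middle and 75 above its underside, 98 to 110 above the bench; axes as the stud. The crown's round (radius 8) is centred 8 below it, on a line along the stud's y.
- screwdriver: Bystander: wooden-handled screwdriver, 200 long, lying flat in the strip between the gauge and the vise; origin mid-underside; leave alone.
- mallet: Bystander: wooden mallet lying flat, about 310 long, head 115 x 60 x 70 high; leave alone.
- joist_block: Bystander: flat-topped joist offcut, 120 x 45 x 95 high, standing loose on the bench; NOT the one in the vise; leave alone.
- try_square: Bystander: try square lying flat, dark wooden stock 115 long, steel blade 150 long; leave alone.
- wax_tin: Bystander: shut steel tin, 72 diameter, 42 high; leave alone.
- thread_spool: Bystander: brown thread spool standing up, 48 diameter, 60 high; leave alone.
- glue_bottle: Bystander: white bottle with black cap, 54 diameter, 130 high; leave alone.
- flat_pencil: Bystander: flat carpenter's pencil, about 180 long, lying beside the screwdriver; leave alone.

How it is judged:
By the outcome, as a careful person would: the job done as asked, in the order asked, and still so for the second after the job is handed in, while the arm keeps its last pose, push and grip.
It also fails if it takes over 58 s, if anything falls off the work surface, if the arm or the gripper's body presses on something with over 40 N, if the wrist force passes 120 N, or if a joint passes its speed limit or range.

### The arm

A 6-joint arm with a two-finger parallel gripper is mounted at the origin on the work surface. World frame = base frame: x ahead of the robot, y to its left, z up, the work surface at z = 0. Lengths are in mm, angles in rad, forces in N, time in s.
With the tool pointing down it reaches from about 300 to 875 mm from the base axis. Payload 6.4 kg.
Tool frame: the origin (TCP) lies on the centre line of the jaws, within the pads' length; the fingertips stand 11 mm ahead of it and the grasp point (between the pads) lies 8 mm behind it (env.finger_overhang is the distance from the TCP to the fingertips, in mm); z points along the fingers, x is the direction in which the jaws open and shut, and the axes are right-handed (so a half turn about z gives the same grasp; the last joint's range is limited). The gripper opens to 85 mm and grips with 20 to 120 N. Pads are 22 mm wide; open, the fingers measure 114 mm over their backs; the gripper's body (76 mm by 85 mm) begins 54 mm behind the grasp point. The pads swing forward as they close: fully open they stand 13 mm farther back than shut.
Start: joints at [-1.307, 0.181, 1.607, -0, 1.354, -0.206], TCP at [260.325, -512.711, 242.288] pointing down, gripper open.
Joint ranges: [-2.99, 2.99], [-0.89, 2.07], [0.3, 2.58], [-1.14, 4.28], [0, 2.63], [-3.12, 3.12]. Speed limits (rad/s): [2.57, 2.57, 3.01, 3.14, 3.14, 3.14].

### API

Orientations are given as a unit quaternion [x, y, z, w].
In Python, from plant import env gives the robot as it stands.
- The arm moves only by the shell command python3 -m jog 'ROWS' [FORCE]. ROWS is JSON, a list of rows, each a list of 3 entries, a list of its own where there are three numbers: the opening, from 0 (shut) to 1 (fully open), then the shift along the world's x, y, z scaled (see below), then the turn about the world's z scaled (see below). In form: [[hand, [tx, ty, tz], yaw], ...]. A call has exactly 5 rows; each row is the pose to reach, as a shift and turn from the pose commanded when the call began, turning the shorter way round; what a row does not reach only later rows make up. The controller multiplies each number of a shift by 15 cm and each number of a turn by 180 degrees. A row lasts 1/8 s, in which the tool goes at most 62.5 mm and 10.7 degrees, less where a joint would pass 70% of its speed; a pose out of reach is approached as far as the arm can. A call with a number of a shift or a turn outside -1 to 1 is refused whole. A call with a gripper value outside its range is refused whole. The fingers move at their own pace and stop on an object; FORCE is the grip in N (left out, the last holds). Time passes only in rows, so rows that repeat a pose let the fingers close, or fill a call up. It gives the time, the measured TCP pose, the force and the opening at its end, in the units of the state.
- env.get_obs(): the state, without advancing time (a new reading comes with each control period).
- env.camera(name): name is "scene" or "side" or "wrist"; returns a dict with "frame" (480x640x3 uint8, red, green, blue), "intrinsics" (3x3 intrinsics, pixels), "k1" (the pictures are not rectified: a ray, as slopes to the right and down, at radius r is drawn at 1 + k1 r^2 times it, then the intrinsics apply), "world_from_camera" (4x4, takes a point from camera to world coordinates); the wrist camera has in their place "hand_eye" (4x4, takes a point from camera to tool coordinates, whose origin is the TCP and whose axes are the tool frame's). Camera axes: x right, y up, looking along -z (the intrinsics and any distortion apply to the point x, -y, -z); pixel columns grow to the right and rows downward; lengths in mm; the calibration is good to about 2 mm. A picture is of the moment at which its call begins: read the wrist's pose just before it. There is no depth.
- env.job_done(): hands the job in, once; it reports no verdict.
The state is a dict: "time_s": time; "joint_positions": joint angles; "joint_vel": joint speeds; "joint_torque": joint torques, N m; "eef_pos": TCP position; "tool_rot": TCP orientation; "contact_force": force on the tool from outside, world axes, zero at the start; "torque": the same for the moment, N m; "opening": opening from 0.0 (shut) to 1.0 (fully open).
Only numpy, scipy, OpenCV 4.12 (cv2) and the standard library are available. Lean on these libraries where they do the work, as an engineer would, in place of code of your own. Each camera call takes 0.05 s, during which the arm holds its last target.

## Working session

There is one attempt and no reset: what is moved stays moved. The work goes in short steps, Python scripts to look and compute and a shell command to move; the robot and the scene stay as the last step left them, time stands still between calls to the robot, and variables do not carry over. Pictures are saved under pics/ and viewed, and the job is handed in when it is done.

```bash
ls; mkdir -p pics; python3 - <<'E'
from plant import env
import cv2,numpy as np
o=env.get_obs();print({k:np.round(v,3) for k,v in o.items()},env.finger_overhang)
for n in("scene","side","wrist"):
    c=env.camera(n);cv2.imwrite(f"pics/{n}0.png",c["frame"][:,:,::-1])
    print(n,{k:np.round(v,3).tolist() for k,v in c.items() if k!="frame"})
E
```

```text
pics
{'time_s': np.float64(0.0), 'joint_positions': array([-1.307,  0.182,  1.608, -0.   ,  1.354, -0.206]), 'joint_vel': array([ 0.001,  0.001, -0.001, -0.001, -0.001,  0.002]), 'joint_torque': array([ 0.0000e+00, -4.4487e+01, -3.5134e+01, -0.0000e+00,  9.0000e-03,
        0.0000e+00]), 'eef_pos': array([ 260.204, -512.168,  241.386]), 'tool_rot': array([ 0.852, -0.523, -0.001, -0.001]), 'contact_force': array([ 0.119, -0.02 , -0.677]), 'torque': array([-0.026,  0.005, -0.035]), 'opening': np.float64(1.0)} 11.0
scene {'intrinsics': [[561.914, 0.0, 307.443], [0.0, 561.914, 247.468], [0.0, 0.0, 1.0]], 'k1': 0.019, 'world_from_camera': [[0.169, -0.858, 0.485, 1188.341], [0.986, 0.144, -0.088, -125.792], [0.005, 0.492, 0.87, 1234.333], [0.0, 0.0, 0.0, 1.0]]}
side {'intrinsics': [[550.256, 0.0, 323.226], [0.0, 550.256, 245.037], [0.0, 0.0, 1.0]], 'k1': -0.134, 'world_from_camera': [[-0.86, 0.305, -0.409, -7.061], [-0.51, -0.539, 0.67, 895.677], [-0.016, 0.785, 0.619, 929.44], [0.0, 0.0, 0.0, 1.0]]}
wrist {'intrinsics': [[406.128, 0.0, 321.617], [0.0, 406.128, 241.909], [0.0, 0.0, 1.0]], 'k1': 0.019, 'hand_eye': [[1.0, -0.001, 0.001, 0.15], [-0.0, -0.965, -0.263, -67.795], [0.001, 0.263, -0.965, -131.106], [0.0, 0.0, 0.0, 1.0]]}
```

View pics/scene0.png

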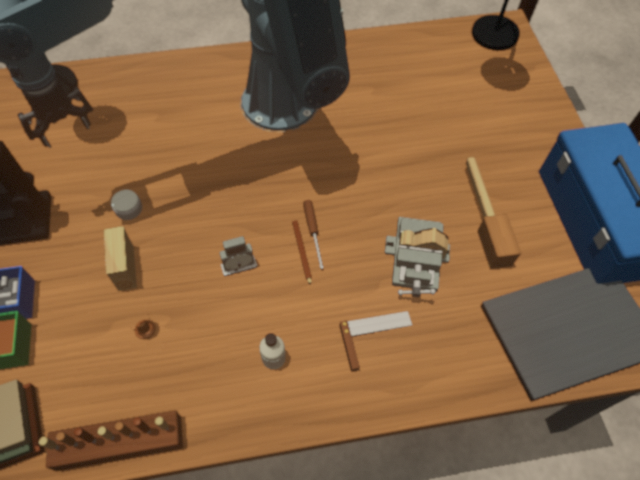

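View pics/side0.png

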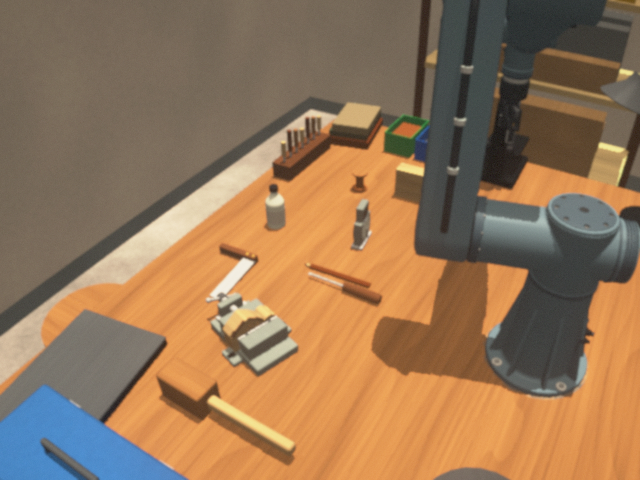

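View pics/wrist0.png

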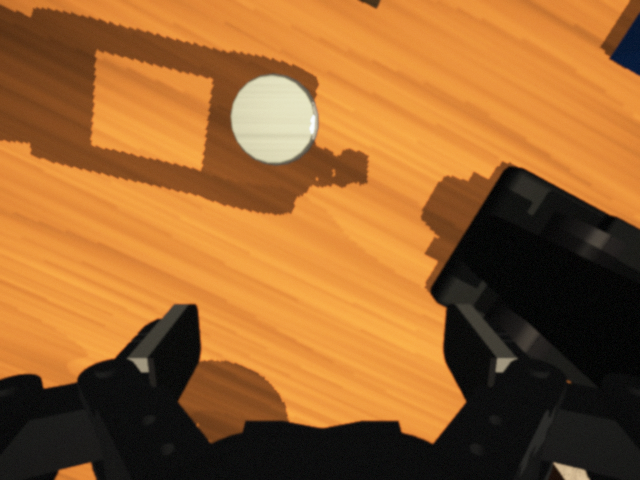

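```bash
cat > h.py <<'E'
import cv2,numpy as np
from scipy.spatial.transform import Rotation as R
from plant import env
def K(c): return np.array(c["intrinsics"]),float(c["k1"])
def ray(c,uv,T=None):
    k,k1=K(c);T=np.array(c["world_from_camera"]) if T is None else T
    d=np.array([(uv[0]-k[0,2])/k[0,0],(uv[1]-k[1,2])/k[1,1]])
    s=d.copy()
    for _ in range(20): s=d/(1+k1*(s@s))
    v=T[:3,:3]@np.array([s[0],-s[1],-1.]);return T[:3,3],v/np.linalg.norm(v)
def proj(c,p,T=None):
    k,k1=K(c);T=np.array(c["world_from_camera"]) if T is None else T
    q=(np.atleast_2d(p)-T[:3,3])@T[:3,:3]
    s=np.c_[q[:,0]/-q[:,2],-q[:,1]/-q[:,2]];s=s*(1+k1*(s**2).sum(1))[:,None]
    return s*[k[0,0],k[1,1]]+[k[0,2],k[1,2]]
def tri(rs):
    A=np.zeros((3,3));b=np.zeros(3)
    for o,v in rs:
        P=np.eye(3)-np.outer(v,v);A+=P;b+=P@o
    x=np.linalg.solve(A,b);return x,[np.linalg.norm((np.eye(3)-np.outer(v,v))@(x-o)) for o,v in rs]
def plane(r,z): o,v=r;return o+v*(z-o[2])/v[2]
def wT(c,o):
    T=np.eye(4);T[:3,:3]=R.from_quat(o["tool_rot"]).as_matrix();T[:3,3]=o["eef_pos"];return T@np.array(c["hand_eye"])
def crop(f,x0,y0,w,h,s,name):
    cv2.imwrite(name,cv2.resize(f[y0:y0+h,x0:x0+w,::-1],None,fx=s,fy=s,interpolation=cv2.INTER_CUBIC))
def tile(f,x0,y0,w,h,s): return cv2.resize(f[y0:y0+h,x0:x0+w,::-1],None,fx=s,fy=s,interpolation=cv2.INTER_CUBIC)
E
python3 - <<'E'
import cv2,numpy as np
a=cv2.imread("pics/scene0.png")[:,:,::-1];b=cv2.imread("pics/side0.png")[:,:,::-1]
from h import tile
cv2.imwrite("pics/c1.png",np.vstack([np.hstack([tile(a,210,225,60,60,5),tile(a,380,205,80,60,5)]),np.hstack([tile(b,335,195,60,60,5),tile(b,205,290,80,60,5)])]))
E
```

```text
(no output)
```

View pics/c1.png

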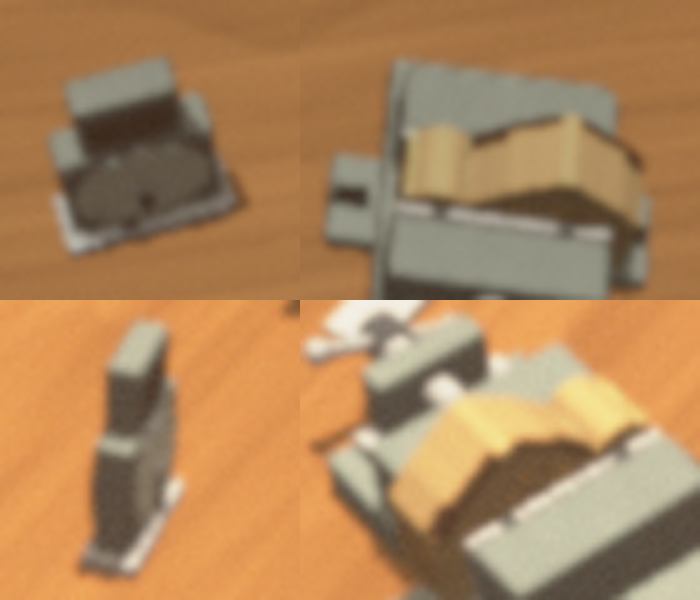

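```bash
python3 - <<'E'
from h import *
s=env.camera("scene");d=env.camera("side")
def f(a,b): x,e=tri([ray(s,a),ray(d,b)]);print(np.round(x,1),np.round(e,1));return x
S=lambda x,y:(210+x/5,225+y/5)
D=lambda x,y:(335+x/5,195+(y-300)/5)
f(S(123,89),D(140,344))
c=[plane(ray(s,S(*p)),122) for p in [(66,83),(168,60),(180,95),(78,118)]]
print(np.round(c,1)); 
c=[plane(ray(s,S(*p)),8) for p in [(70,252),(238,205)]];print("base",np.round(c,1))
V=lambda x,y:(380+(x-300)/5,205+y/5)
W=lambda x,y:(205+(x-300)/5,290+(y-300)/5)
f(V(568,150),W(485,425))
print("crown ends",[np.round(plane(ray(s,V(*p)),104),1) for p in [(572,115),(562,187)]])
print("jaw line",[np.round(plane(ray(s,V(*p)),62),1) for p in [(395,205),(610,237)]])
print(np.round(plane(ray(s,V(640,270)),62),1))
E
```

```text
[ 526.2 -177.6  120.5] [2.7 2.7]
[[ 522.1 -201.1  122. ]
 [ 517.6 -153.8  122. ]
 [ 537.  -150.5  122. ]
 [ 541.3 -197.5  122. ]]
base [[ 549.  -216.     8. ]
 [ 537.  -132.1    8. ]]
[570.7 286.8  97.1] [0.9 0.9]
crown ends [array([556.8, 292.1, 104. ]), array([593.9, 276.6, 104. ])]
jaw line [array([568.2, 209.7,  62. ]), array([602.3, 306.5,  62. ])]
[621.9 315.4  62. ]
```

```bash
python3 - <<'E'
from h import *
s=env.camera("scene");d=env.camera("side")
x,e=tri([ray(s,(271,340)),ray(d,(274,188))]);print(np.round(x,1),np.round(e,1))
E
```

```text
[ 773.1 -126.9  121.8] [1.6 1.6]
```

```bash
python3 -m jog '[[1,[0.25,0.25,0],-0.03],[1,[0.5,0.5,0],-0.06],[1,[0.75,0.75,0],-0.09],[1,[1,1,0],-0.11],[1,[1,1,0],-0.11]]'; python3 -m jog '[[1,[0.3,0.3,0],0],[1,[0.6,0.6,0],0],[1,[0.9,0.9,-0.1],0],[1,[1,1,-0.2],0],[1,[1,1,-0.3],0]]'; python3 -m jog '[[1,[0.2,0.2,-0.3],0],[1,[0.32,0.31,-0.64],0],[1,[0.32,0.31,-0.64],0],[1,[0.32,0.31,-0.64],0],[1,[0.32,0.31,-0.64],0]]'
python3 - <<'E'
from h import *
o=env.get_obs();c=env.camera("wrist");print(o["time_s"],o["eef_pos"],np.degrees(R.from_quat(o["tool_rot"]).as_rotvec()),np.round(o["joint_positions"],2))
cv2.imwrite("pics/w1.png",c["frame"][:,:,::-1]);np.savez("w1.npz",T=wT(c,o))
E
```

```text
time_s: 0.98
eef_pos: [412.4, -360.0, 242.4]
tool_rot: [0.751, -0.66, 0.0, -0.0]
contact_force: [0.1, -0.1, -0.3]
opening: 0.998
time_s: 1.6
eef_pos: [560.9, -212.0, 196.5]
tool_rot: [0.751, -0.661, -0.0, 0.0]
contact_force: [-0.5, -1.2, -0.0]
opening: 1.002
time_s: 2.22
eef_pos: [609.3, -168.4, 104.2]
tool_rot: [0.749, -0.662, 0.002, -0.0]
contact_force: [0.2, -0.2, 0.3]
opening: 0.997
2.225 [ 609.29474132 -168.4095922   104.214373  ] [-134.8046606   119.1991938    -0.41138061] [-0.46  0.45  1.56 -0.    1.13  0.99]
```

View pics/w1.png

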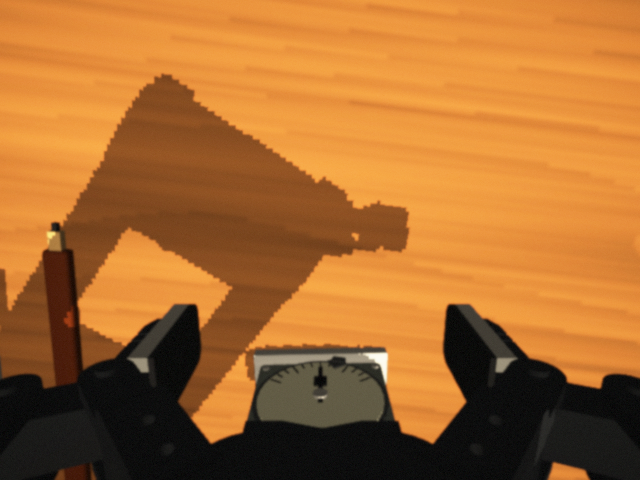

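```bash
python3 - <<'E'
from h import *
ims=[env.camera("wrist")["frame"].astype(float) for _ in range(4)]
f=np.mean(ims,0).astype(np.uint8);cv2.imwrite("pics/w1m.png",f[:,:,::-1])
o=env.get_obs();print(o["eef_pos"],o["time_s"])
crop(f,240,340,160,95,5,"pics/c2.png")
E
```

```text
[ 608.66190905 -166.86543892  102.57069892] 2.475
```

View pics/c2.png

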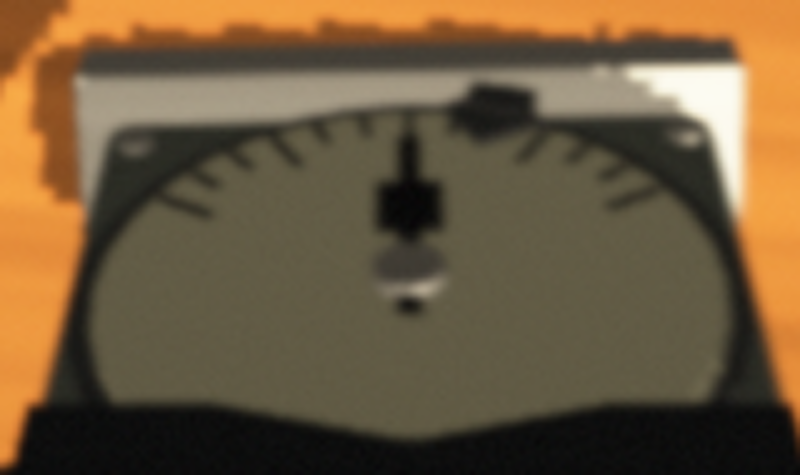

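```bash
python3 - <<'E'
from h import *
from scipy.optimize import least_squares
o=env.get_obs();c=env.camera("wrist");T=wT(c,o)
P=lambda x,y:np.array([240+(x+.5)/5-.5,340+(y+.5)/5-.5])
# gauge frame here: u along image right (world -y dir), n = normal to camera; params X,Y,a, z offset
def pts(p,q):
    X,Y,a,dz=p; u=np.array([-np.sin(a),np.cos(a),0]); # u ~ world -y handled below
    n=np.array([np.cos(a),np.sin(a),0]);u=np.array([np.sin(a),-np.cos(a),0])
    q=np.atleast_2d(q);return np.array([X,Y,dz])+q[:,:1]*u+q[:,1:2]*n+q[:,2:]*np.array([0,0,1])
Q=np.array([[-42,16,8],[42,16,8],[-42,16,0],[42,16,0],[0,15,46]])
U=np.array([P(78,74),P(745,66),P(83,44),P(735,42),P(410,280)])
W=np.array([1,1,.5,.5,.0])
r=least_squares(lambda p:((proj(c,pts(p,Q),T)-U)*W[:,None]).ravel(),[528,-176,.12,0])
p=r.x;print(np.round(p,3),np.degrees(p[2]));print(np.round((proj(c,pts(p,Q),T)-U),2))
f=cv2.imread("pics/w1m.png");g=tile(f[:,:,::-1],240,340,160,95,5)
def dot(q,col):
    for a in proj(c,pts(p,q),T): cv2.circle(g,tuple(int(round(v)) for v in (a-[240,340])*5+2),2,col,-1)
for deg in range(-60,61,10):
    t=np.radians(deg)
    for rr in (24,27): dot([[rr*np.sin(t),15,46-rr*np.cos(t)]],(0,0,255))
for d in (15,17,19): dot([[0,d,46]],(0,255,0))
dot(Q[:4],(255,255,0))
for yy,col in((15,(255,0,0)),(17,(255,128,255))):
  for th in (.25,.3,.35,.38): dot([[27*np.sin(th),yy,46-27*np.cos(th)]],col)
cv2.imwrite("pics/c3.png",g);np.save("gp.npy",p)
E
```

```text
[ 5.25943e+02 -1.76925e+02  1.35000e-01 -2.82700e+00] 7.762718209647627
[[-0.17  0.11]
 [-0.03  0.33]
 [ 0.8  -0.44]
 [ 0.   -1.38]
 [ 0.2  -2.9 ]]
```

View pics/c3.png

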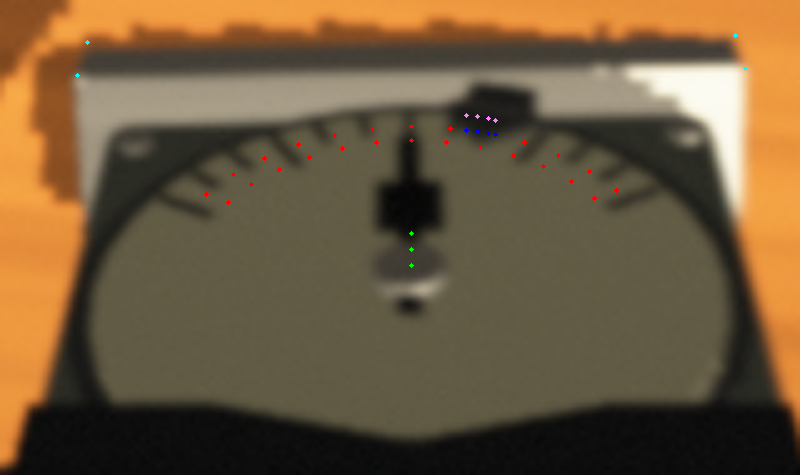

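```bash
cat > fit.py <<'E'
from h import *
from scipy.optimize import least_squares
o=env.get_obs();c=env.camera("wrist");T=wT(c,o)
P=lambda x,y:np.array([240+(x+.5)/5-.5,340+(y+.5)/5-.5])
# params X,Y,a,dz,pitch(camera tilt err about tool x), yf, Rd, rl, rs
def cam(p):
    T2=T.copy();T2[:3,:3]=T[:3,:3]@R.from_rotvec([p[4],0,0]).as_matrix();return T2
def pj(p,q):
    a=p[2];n=np.array([np.cos(a),np.sin(a),0]);u=np.array([np.sin(a),-np.cos(a),0])
    q=np.atleast_2d(q);w=np.array([p[0],p[1],p[3]])+q[:,:1]*u+q[:,1:2]*n+q[:,2:]*np.array([0,0,1])
    return proj(c,w,cam(p))
Q=np.array([[-42,16,8],[42,16,8],[-42,16,0],[42,16,0]]);U=np.array([P(78,74),P(745,66),P(83,44),P(735,42)])
long=[(-30,299,164),(30,518,160),(-60,213,214),(60,608,208)]
sh=[(-10,370,135),(-20,328,141),(-40,252,168),(-50,218,187),(40,568,162),(50,602,178)]
def circ(r,d,yf): t=np.radians(d);return [r*np.sin(t),yf,46-r*np.cos(t)]
def res(p):
    e=list((pj(p,Q)-U).ravel())
    yf,Rd,rl,rs=p[5:9]
    for d,x,y in long:e+=list(pj(p,circ(rl,d,yf))[0]-P(x,y))
    for d,x,y in sh:e+=list(pj(p,circ(rs,d,yf))[0]-P(x,y))
    # disc extremes
    D=pj(p,[circ(Rd,d,yf) for d in range(0,360,3)])
    e+=[D[:,0].min()-P(88,0)[0],D[:,0].max()-P(735,0)[0],D[:,1].min()-P(0,107)[1]]
    e+=[p[3]/1.5, p[4]/.01]
    return e
r=least_squares(res,[528,-176,.12,0,0,15,34,28,30]);p=r.x
E
python3 - <<'E'
from fit import *
print(np.round(p,3),np.sqrt(np.mean(r.fun**2)),np.round(r.fun,1))
f=cv2.imread("pics/w1m.png");g=tile(f[:,:,::-1],240,340,160,95,5)
def dot(q,col):
    for a in pj(p,q): cv2.circle(g,tuple(int(round(v)) for v in (a-[240,340])*5+2),2,col,-1)
yf=p[5]
for d in range(-60,61,10): dot(circ(p[7] if d%30==0 else p[8],d,yf),(0,0,255));dot(circ(p[6],d,yf),(0,255,255))
dot(Q,(255,255,0))
for yy,col in((yf,(255,0,0)),(yf+2,(255,128,255))):
  for th in (16,18,20,22): dot(circ(27,th,yy),col)
  dot(circ(0,0,yy),col);dot(circ(26,0,yy),col)
cv2.imwrite("pics/c4.png",g)
E
```

```text
[ 5.25536e+02 -1.76652e+02  1.37000e-01 -9.00000e-01 -4.00000e-03
  1.34260e+01  3.42570e+01  2.58990e+01  2.89280e+01] 0.3858808885493067 [-0.8  0.6  0.3  0.6  0.2 -0.   0.3 -1.2  0.3  0.   0.4  0.3 -0.1 -0.1
  0.   0.2 -0.3 -0.1 -0.   0.   0.1 -0.4  0.3 -0.6  0.   0.1 -0.1  0.4
 -0.3 -0.2  0.1 -0.6 -0.4]
```

View pics/c4.png

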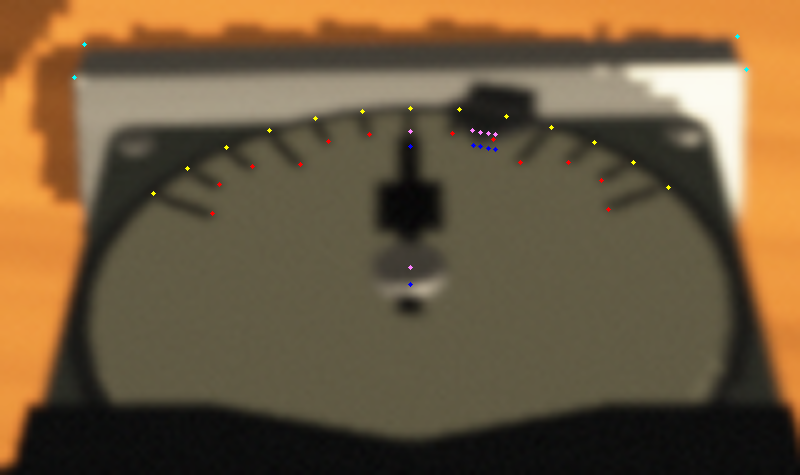

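```bash
python3 - <<'E'
from fit import *
f=cv2.imread("pics/w1m.png")
g=tile(f[:,:,::-1],318,350,40,30,18);g=cv2.convertScaleAbs(g,alpha=1.6)
def dot(q,col,rad=2):
    for a in pj(p,q): cv2.circle(g,tuple(int(round(v)) for v in (a-[318,350]+.5)*18),rad,col,-1)
yf=p[5]
for yy,col in((yf+1,(255,0,0)),(yf+2,(255,128,255)),(yf+3,(0,255,0))):
  for th in (14,16,18,20,22): dot(circ(27,th,yy),col)
for th in (16,18,20,22): dot([circ(rr,th,yf+2) for rr in np.arange(27,36,.5)],(0,0,255) if th!=20 else (0,255,255),1)
cv2.imwrite("pics/c5.png",g)
E
```

```text
(no output)
```

View pics/c5.png

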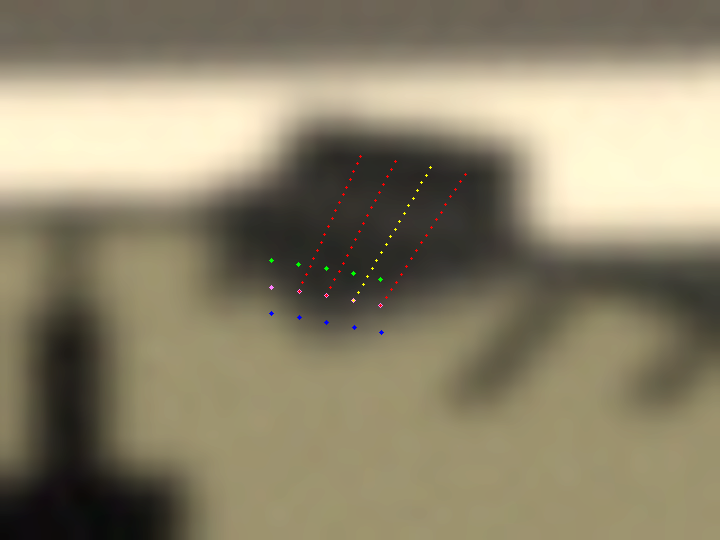

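```bash
cat > ren.py <<'E'
from fit import *
f=cv2.imread("pics/w1m.png").astype(float).mean(2)
x0,y0,w,h,S=308,357,50,22,8
obs=f[y0:y0+h,x0:x0+w];yf=p[5]
def px(q): return np.round((pj(p,q)-[x0,y0]+.5)*S*16).astype(np.int32)
def ren(v):
    th,ro,hw,t,Ib,Id,Im,It,sig,tw,Irim,rimw,ins=v
    g=np.full((h*S,w*S),Ib,np.float32)
    fp=lambda pts,I:cv2.fillPoly(g,[px(pts)],float(I),cv2.LINE_8,4)
    an=np.arange(-50,51,1)
    fp([circ(p[6]+rimw,a,yf) for a in an],Irim)
    fp([circ(p[6],a,yf) for a in an],Id)
    for d in range(-20,41,10):
        r1=p[7] if d%30==0 else p[8];a=np.degrees(tw/2/30)
        fp([circ(r1,d-a,yf),circ(r1,d+a,yf),circ(p[6],d+a,yf),circ(p[6],d-a,yf)],It)
    # needle covered: mask
    c_,s_=np.cos(th),np.sin(th)
    tri2=[]
    for y in (yf,yf+t): tri2+=[[r_*s_+q*c_,y,46-(r_*c_-q*s_)] for r_,q in((27,0),(ro,hw),(ro,-hw),(ins,hw),(ins,-hw))]
    hull=cv2.convexHull(px(tri2).astype(np.float32)).astype(np.int32)
    cv2.fillPoly(g,[hull],float(Im),cv2.LINE_8,4)
    g=cv2.GaussianBlur(g,(0,0),sig*S)
    return cv2.resize(g,(w,h),interpolation=cv2.INTER_AREA)
mask=np.ones((h,w));mask[:,8:17]=0;mask[:4,40:]=0
def rs(v): return ((ren(v)-obs)*mask).ravel()
E
python3 - <<'E'
from ren import *
best=None
for th in (.26,.30,.34):
  for t in(1.5,3):
    v0=[th,33,3.5,t,100,75,20,35,.7,1.2,35,1,31]
    r=least_squares(rs,v0,diff_step=[.02,.01,.05,.1]+[.02]*9,x_scale=np.abs(v0))
    print(np.round(r.x,3),r.cost)
    if best is None or r.cost<best.cost:best=r
v=best.x
for th in np.arange(v[0]-.06,v[0]+.061,.01):
    v2=v.copy();v2[0]=th;print(round(th,3),round(.5*(rs(v2)**2).sum()))
a=np.vstack([obs,ren(v),np.abs(obs-ren(v))*mask*3]);cv2.imwrite("pics/c6.png",cv2.resize(np.clip(a*1.5,0,255).astype(np.uint8),None,fx=9,fy=9,interpolation=0))
E
```

```text
[ 0.301 39.833  3.962 -0.258 97.082 82.201 28.604 40.571  0.815  1.248
 38.928  0.81  32.536] 160562.18195587915
[  0.303  39.559   3.997   0.145  97.296  83.689  28.142  49.852   0.83
   1.809 -73.164   0.364  31.883] 156900.49053229002
[ 0.301 39.838  3.938 -0.255 97.18  83.125 29.772 35.199  0.935  1.249
 -1.338  0.527 32.453] 159020.87832817103
[  0.307  38.252   3.75    1.     97.75   83.864  27.584  36.74    0.938
   1.332 -40.705   0.535  31.674] 157620.10139450288
[ 3.09000e-01  3.77280e+01  3.76200e+00  1.27100e+00  9.69320e+01
  8.32050e+01  2.85030e+01  4.37900e+01  8.49000e-01  1.38000e+00
 -3.08878e+02  1.45000e-01  3.14710e+01] 158100.12508295794
[  0.313  37.086   3.734   1.712  96.608  83.288  28.597  45.462   0.835
   1.64  -82.997   0.244  31.517] 157036.40183874223
0.243 225652
0.253 207383
0.263 191298
0.273 177386
0.283 166394
0.293 159306
0.303 156900
0.313 159887
0.323 166801
0.333 177450
0.343 190956
0.353 207157
0.363 225105
```

View pics/c6.png

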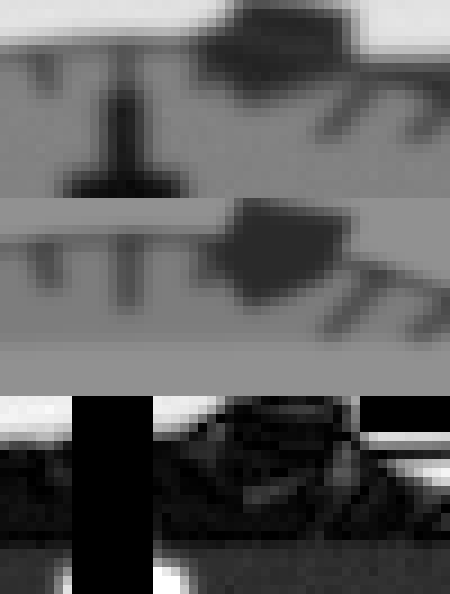

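```bash
python3 -m jog '[[1,[-0.1,-0.01,-0.14],0],[1,[-0.12,-0.015,-0.14],0],[1,[-0.12,-0.015,-0.14],0],[1,[-0.12,-0.015,-0.14],0],[1,[-0.12,-0.015,-0.14],0]]'
python3 - <<'E'
from h import *
o=env.get_obs();c=env.camera("wrist")
f=np.mean([c["frame"].astype(float)]+[env.camera("wrist")["frame"].astype(float) for _ in range(3)],0).astype(np.uint8)
cv2.imwrite("pics/w2m.png",f[:,:,::-1]);np.savez("w2.npz",T=wT(c,o))
crop(f,240,345,160,95,5,"pics/c7.png")
E
```

```text
time_s: 3.3
eef_pos: [591.0, -168.7, 81.0]
tool_rot: [0.75, -0.662, 0.001, -0.0]
contact_force: [0.3, -0.1, -0.1]
opening: 1.0
```

View pics/c7.png

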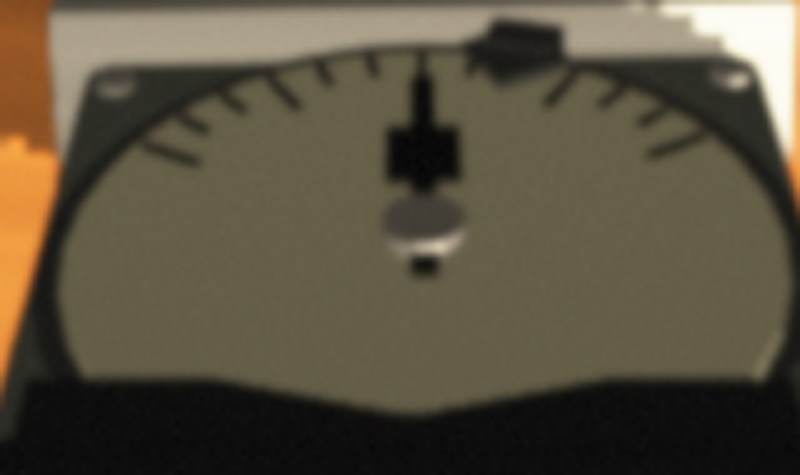

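```bash
sed -e 's/^T=.*//; s/T=wT(c,o)/T=np.load("w2.npz")["T"]/' -e 's/340+(y+.5)/345+(y+.5)/' fit.py > fit2.py
python3 - <<'E'
s=open("fit2.py").read()
import re
s=re.sub(r"Q=np.array.*","Q=np.array([[-42,16,8],[42,16,8]]);U=np.array([P(52,12),P(797,2)])",s)
s=re.sub(r"long=.*","long=[(-30,296,106),(30,550,102),(-60,199,162),(60,650,156)]",s)
s=re.sub(r"sh=.*","sh=[(-10,376,75),(-20,329,84),(-40,241,110),(-50,206,131),(40,603,104),(50,641,122),(10,472,73)]",s)
s=s.replace("P(88,0)","P(57,0)").replace("P(735,0)","P(795,0)").replace("P(0,107)","P(0,47)")
open("fit2.py","w").write(s)
t=open("ren.py").read().replace("from fit ","from fit2 ").replace("w1m","w2m").replace("x0,y0,w,h,S=308,357,50,22,8","x0,y0,w,h,S=312,347,52,20,8").replace("mask[:,8:17]=0;mask[:4,40:]=0","mask[5:,8:18]=0;mask[:5,:]*=.3;mask[:4,42:]=0;mask[-3:,:]=0")
open("ren2.py","w").write(t)
E
cat > rr.py <<'E'
import sys
if sys.argv[1]=="2": from ren2 import *
else: from ren import *
print(np.round(p,3),np.round(r.fun,1))
best=None
for th in (.26,.30,.34):
  for t in(1.5,3):
    v0=[th,35,3.5,t,100,80,25,40,.8,1.2,35,.6,31]
    q=least_squares(rs,v0,diff_step=[.02,.01,.05,.1]+[.02]*9,x_scale=np.abs(v0))
    print(np.round(q.x,3),q.cost)
    if best is None or q.cost<best.cost:best=q
v=best.x
a=np.vstack([obs,ren(v),np.abs(obs-ren(v))*mask*3]);cv2.imwrite("pics/c8.png",cv2.resize(np.clip(a*1.5,0,255).astype(np.uint8),None,fx=9,fy=9,interpolation=0))
E
python3 rr.py 2
```

```text
[ 5.26557e+02 -1.77853e+02  1.42000e-01 -5.64000e-01 -3.00000e-03
  1.30820e+01  3.43430e+01  2.64330e+01  2.94490e+01] [-0.7  0.2 -0.  -0.1  0.5  0.2 -0.2  0.2 -0.4  0.1  0.3 -0.1  0.  -0.1
  0.2 -0.4  0.6 -0.1  0.  -0.2  0.1  0.   0.1  0.3 -0.3 -0.  -0.1 -0.
  0.1 -0.4 -0.3]
[ 2.93000e-01  4.09800e+01  4.54400e+00 -4.10000e-01  1.49356e+02
  9.45440e+01  2.58660e+01  1.44600e+01  1.64400e+00  7.42000e-01
 -4.28841e+02  4.13000e-01  3.35890e+01] 50895.91015491571
[ 2.95000e-01  4.10990e+01  4.60800e+00 -4.80000e-02  1.51125e+02
  9.27430e+01  2.68500e+01  4.45820e+01  1.48400e+00  1.50300e+00
 -1.05796e+02  8.89000e-01  3.27390e+01] 47465.837859721156
[ 2.96000e-01  4.11540e+01  4.53900e+00 -2.50000e-02  1.51814e+02
  9.46180e+01  2.63160e+01  3.08240e+01  1.55000e+00  1.23600e+00
 -1.66152e+02  7.47000e-01  3.25520e+01] 47541.15823486452
[   0.306   38.259    4.247    1.72   147.587   94.104   27.128   36.715
    1.416    1.539 -139.944    0.746   32.434] 47269.54950676656
[  0.308  38.136   4.156   1.909 156.954  94.464  26.031  -4.282   1.599
   0.784 -76.325   1.192  32.335] 46640.56036984666
[   0.304   38.679    4.367    1.383  147.598   94.844   26.189    6.722
    1.518    1.06  -166.088    0.611   32.678] 50523.217761427164
```

View pics/c8.png

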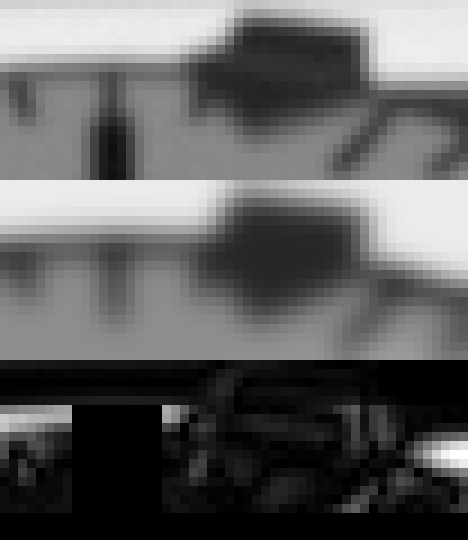

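```bash
python3 -m jog '[[1,[0,0,0.4],0],[1,[-0.15,-0.02,0.67],0.059],[1,[-0.3,-0.03,0.67],0.118],[1,[-0.4,-0.05,0.67],0.177],[1,[-0.43,-0.055,0.67],0.236]]'; python3 -m jog '[[1,[0,0,0],0.059],[1,[0,0,0],0.118],[1,[0,0,0],0.177],[1,[0,0,0],0.236],[1,[0,0,0],0.268]]'
python3 - <<'E'
from h import *
o=env.get_obs();c=env.camera("wrist");print(o["eef_pos"],np.degrees(2*np.arctan2(o["tool_rot"][1],o["tool_rot"][0])))
cv2.imwrite("pics/w3.png",c["frame"][:,:,::-1]);np.savez("w3.npz",T=wT(c,o))
E
```

```text
time_s: 4.18
eef_pos: [525.0, -176.8, 181.0]
tool_rot: [0.939, -0.343, 0.0, 0.0]
contact_force: [-0.4, 0.6, 0.4]
opening: 1.002
time_s: 4.8
eef_pos: [525.8, -176.7, 180.8]
tool_rot: [0.998, 0.07, 0.0, 0.0]
contact_force: [-0.0, -0.7, 0.4]
opening: 1.005
[ 525.79743635 -176.67460937  180.83265858] 8.080455385625118
```

View pics/w3.png

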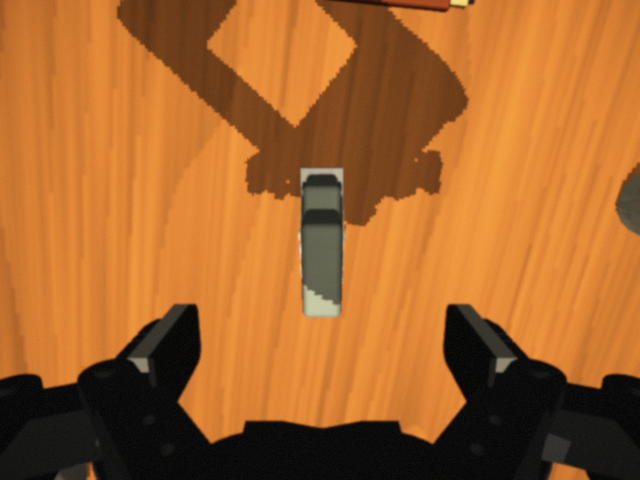

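```bash
python3 - <<'E'
from h import *
c=env.camera("wrist");T=np.load("w3.npz")["T"]
for uv in [(322,218),(322,318),(302,300),(342,300)]: print(np.round(plane(ray(c,uv,T),122),1))
for uv in [(300,169),(344,169)]: print(np.round(plane(ray(c,uv,T),8),1))
E
```

```text
[ 523.5 -149.7  122. ]
[ 530.8 -201.2  122. ]
[ 519.4 -192.8  122. ]
[ 539.4 -189.9  122. ]
[ 505.6 -138.9    8. ]
[ 537.7 -134.4    8. ]
```

```bash
python3 -m jog '[[1,[0.007,0.007,-0.3],0],[1,[0.007,0.007,-0.5],0],[1,[0.007,0.007,-0.55],0],[0.5,[0.007,0.007,-0.55],0],[0,[0.007,0.007,-0.55],0]]' 40; python3 -m jog '[[0,[0,0,0],0],[0,[0,0,0],0],[0,[0,0,0],0],[0,[0,0,0],0],[0,[0,0,0],0]]'
```

```text
time_s: 5.52
eef_pos: [527.9, -176.3, 99.9]
tool_rot: [0.998, 0.068, 0.001, 0.001]
contact_force: [0.2, -0.2, 0.1]
opening: 0.603
time_s: 6.15
eef_pos: [527.2, -176.0, 99.3]
tool_rot: [0.998, 0.068, 0.0, 0.0]
contact_force: [-1.5, 0.7, 6.2]
opening: 0.228
```

```bash
python3 -m jog '[[0,[0,0,0.15],0],[0,[0,0,0.45],0],[0,[0,0,0.75],0],[0,[0,0.0,1],0],[0,[0,0,1],0]]'
python3 - <<'E'
from h import *
o=env.get_obs();c=env.camera("wrist");print(o["eef_pos"],o["contact_force"],o["torque"])
cv2.imwrite("pics/w4.png",c["frame"][:,:,::-1]);np.savez("w4.npz",T=wT(c,o))
E
```

```text
time_s: 6.78
eef_pos: [528.4, -176.4, 251.0]
tool_rot: [0.998, 0.068, 0.003, 0.002]
contact_force: [0.1, -0.2, -3.9]
opening: 0.226
[ 528.35516833 -176.40050789  251.01228078] [ 0.13605374 -0.1777456  -3.91951338] [0.01100459 0.01478906 0.02491748]
```

View pics/w4.png

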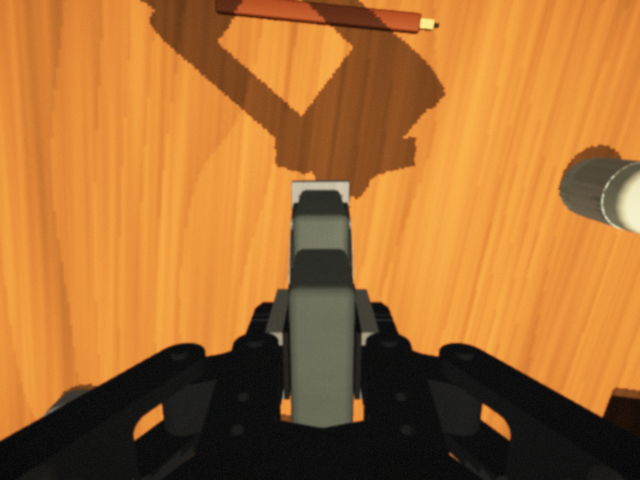

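```bash
python3 -m jog '[[0,[0,0.2,0],0],[0,[0,0.45,0],-0.03],[0,[0,0.7,0],-0.06],[0,[0.03,0.9,0],-0.09],[0,[0.05,1,0],-0.12]]'; python3 -m jog '[[0,[0,0.25,0],-0.03],[0,[0.02,0.5,0],-0.03],[0,[0.04,0.75,0],-0.03],[0,[0.05,0.95,0],-0.03],[0,[0.05,1,0],-0.03]]';  python3 -m jog '[[0,[0,0.2,0],0],[0,[0,0.4,0],0],[0,[0,0.52,0],0],[0,[0.01,0.58,0],0],[0,[0.01,0.58,0],0]]'
python3 - <<'E'
from h import *
python=0
for i in range(4):env.camera("side")
o=env.get_obs();c=env.camera("wrist");print(o["eef_pos"],np.degrees(2*np.arctan2(o["tool_rot"][1],o["tool_rot"][0])))
cv2.imwrite("pics/w5.png",c["frame"][:,:,::-1]);np.savez("w5.npz",T=wT(c,o))
E
```

```text
time_s: 7.45
eef_pos: [532.7, -23.5, 244.7]
tool_rot: [0.993, -0.121, -0.003, -0.001]
contact_force: [0.9, -1.2, -4.7]
opening: 0.227
time_s: 8.07
eef_pos: [540.1, 126.0, 244.9]
tool_rot: [0.986, -0.165, -0.003, 0.0]
contact_force: [0.4, -0.7, -4.7]
opening: 0.225
time_s: 8.7
eef_pos: [543.4, 211.1, 247.7]
tool_rot: [0.986, -0.166, -0.0, 0.0]
contact_force: [-0.3, 0.8, -4.6]
opening: 0.228
[543.50360575 210.51693691 248.2654425 ] -19.21529964359081
```

View pics/w5.png

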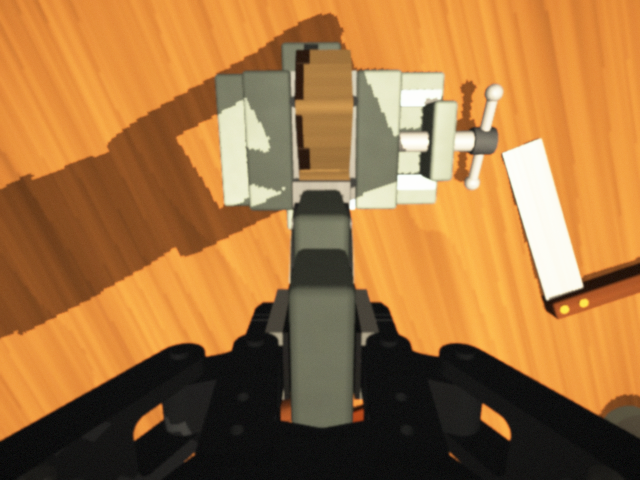

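```bash
python3 - <<'E'
from h import *
f=cv2.imread("pics/w5.png")[:,:,::-1]
crop(f,210,30,200,150,4,"pics/c9.png")
c=env.camera("wrist");T=np.load("w5.npz")["T"]
s=env.camera("scene")
a=ray(c,(325,100),T)
for z in (95,100,105,110): print(z,np.round(plane(a,z),1), np.round(proj(s,plane(a,z)),1))
f=env.camera("scene")["frame"];crop(f,380,205,80,60,8,"pics/c10.png")
E
```

```text
95 [575.1 292.   95. ] [[435.8 236.5]]
100 [575.  291.7 100. ] [[436.  235.4]]
105 [574.8 291.4 105. ] [[436.3 234.3]]
110 [574.7 291.1 110. ] [[436.6 233.2]]
```

View pics/c9.png

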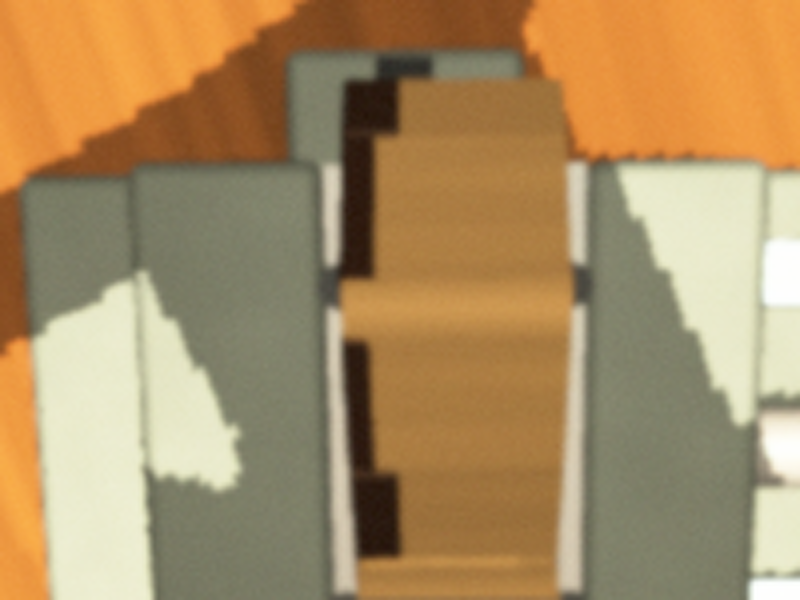

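View pics/c10.png

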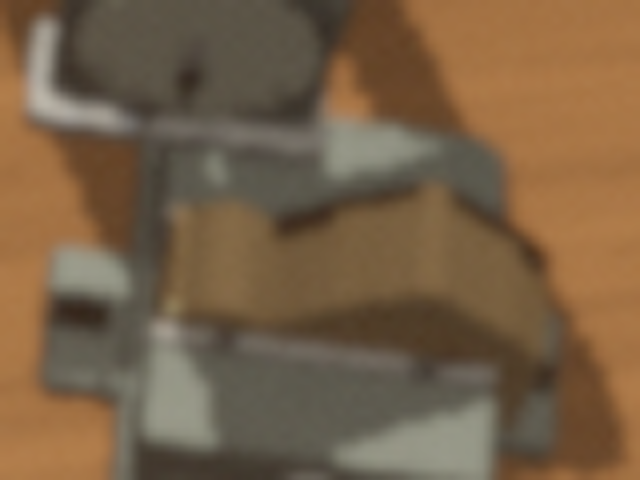

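```bash
python3 - <<'E'
from h import *
c=env.camera("wrist");T=np.load("w5.npz")["T"];s=env.camera("scene");d=env.camera("side")
a=ray(c,(324.3,106),T)
print(tri([a,ray(s,(433.4,235.2))]),tri([a,ray(d,(242,315))]))
for z in (98,104,110): print(z,np.round(plane(a,z),1))
# stud yaw: edges left (342,280)-(348..), jaw edges at z62
J=lambda x,y:plane(ray(c,(210+x/4,30+y/4),T),62)
for A,B in(((320,165),(332,590)),((588,165),(582,590)),((765,170),(750,570)),((28,180),(48,590))):
    v=J(*A)-J(*B);print(np.degrees(np.arctan2(v[1],v[0])))
m=(J(320,300)+J(588,300))/2;print(m,np.round(proj(c,m,T),1))
f=d["frame"];crop(f,200,280,100,75,8,"pics/c11.png")
E
```

```text
(array([572.83231794, 287.46772392,  98.13143304]), [np.float64(1.1407323343812865), np.float64(1.1407323343813094)]) (array([571.85259951, 287.1998948 ,  96.93581608]), [np.float64(2.04679286294518), np.float64(2.0467928629452414)])
98 [573.4 288.5  98. ]
104 [573.2 288.2 104. ]
110 [573.1 287.8 110. ]
71.32632144419557
71.28401663877327
71.54413955752379
69.78279648391809
[573.90362989 291.20844617  62.        ] [[323.5 105. ]]
```

View pics/c11.png

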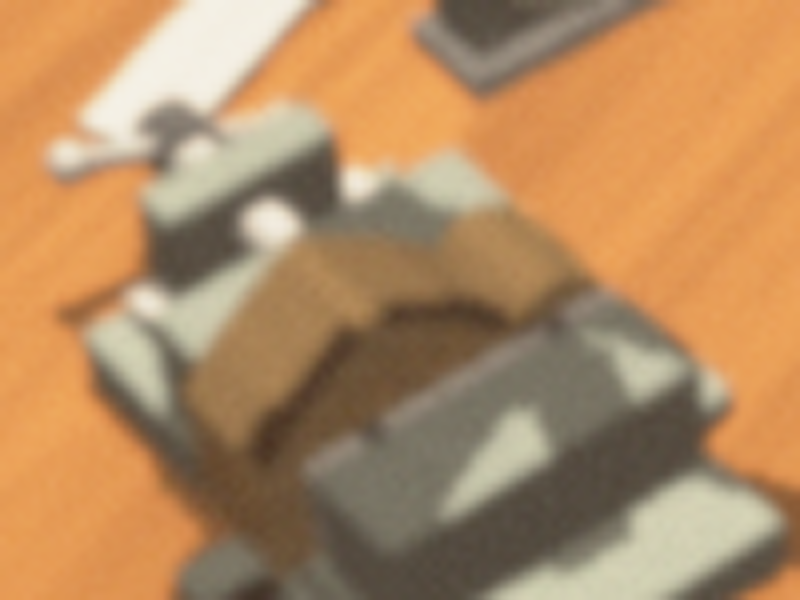

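```bash
python3 -m jog '[[0,[0.06,0.15,0],0.002],[0,[0.13,0.35,0],0.002],[0,[0.19,0.5,-0.1],0.002],[0,[0.19,0.5,-0.23],0.002],[0,[0.19,0.5,-0.23],0.002]]' 30; python3 -m jog '[[0,[0,0,0],0],[0,[0,0,0],0],[0,[0,0,-0.01],0],[0,[0,0,-0.03],0],[0,[0,0,-0.03],0]]'
python3 - <<'E'
from h import *
o=env.get_obs();c=env.camera("wrist");print(o["eef_pos"],o["contact_force"],o["torque"],np.degrees(2*np.arctan2(o["tool_rot"][1],o["tool_rot"][0])))
cv2.imwrite("pics/w6.png",c["frame"][:,:,::-1]);np.savez("w6.npz",T=wT(c,o))
s=env.camera("scene")["frame"];d=env.camera("side")["frame"]
cv2.imwrite("pics/c12.png",np.hstack([tile(s,385,190,80,90,5),tile(d,205,260,80,90,5)]))
E
```

```text
time_s: 9.88
eef_pos: [570.0, 285.5, 210.9]
tool_rot: [0.987, -0.163, -0.003, 0.001]
contact_force: [0.3, 0.1, -5.0]
opening: 0.228
time_s: 10.5
eef_pos: [571.6, 286.2, 208.9]
tool_rot: [0.987, -0.163, -0.0, 0.0]
contact_force: [-0.8, 0.8, -4.2]
opening: 0.226
[571.61341923 286.21714045 208.89418764] [-0.84699419  0.79748291 -4.22339706] [-0.00249645 -0.00096142 -0.00670218] -18.806649871435628
```

View pics/w6.png

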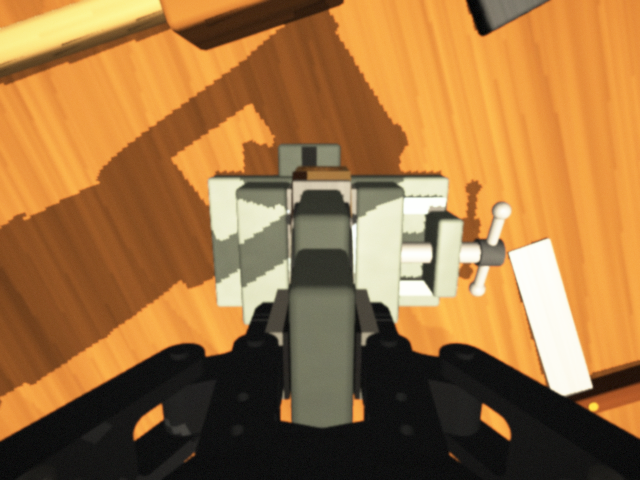

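View pics/c12.png

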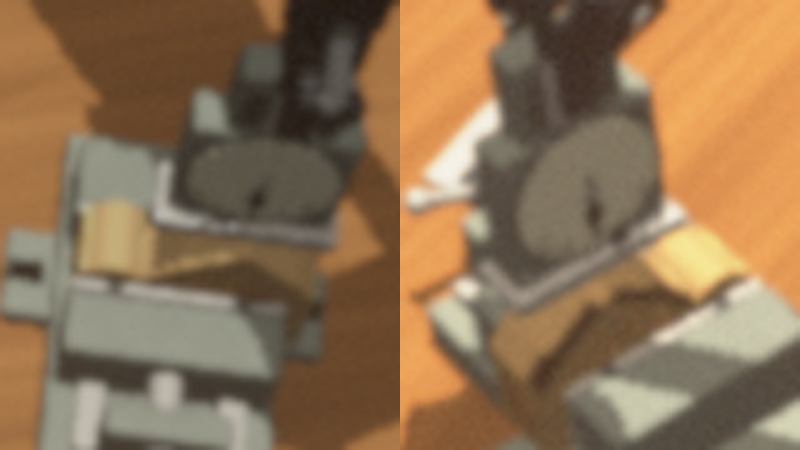

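```bash
python3 -m jog '[[0,[0,0,-0.02],0],[0,[0,0,-0.035],0],[0,[0,0,-0.05],0],[0,[0,0,-0.05],0],[0,[0,0,-0.05],0]]'; python3 -m jog '[[0,[0,0,-0.005],0],[0,[0,0,-0.01],0],[0,[0,0,-0.013],0],[0,[0,0,-0.013],0],[0,[0,0,-0.013],0]]'
```

```text
time_s: 11.28
eef_pos: [571.9, 286.4, 201.8]
tool_rot: [0.987, -0.163, 0.0, -0.0]
contact_force: [-0.4, -0.5, -4.5]
opening: 0.229
time_s: 11.9
eef_pos: [571.9, 286.3, 199.9]
tool_rot: [0.987, -0.163, 0.0, -0.0]
contact_force: [-0.6, -0.3, -4.3]
opening: 0.228
```

```bash
python3 -m jog '[[0,[0,0,-0.005],0],[0,[0,0,-0.01],0],[0,[0,0,-0.013],0],[0,[0,0,-0.013],0],[0,[0,0,-0.013],0]]';python3 -m jog '[[0,[0,0,-0.005],0],[0,[0,0,-0.01],0],[0,[0,0,-0.01],0],[0,[0,0,-0.01],0],[0,[0,0,-0.01],0]]'
```

```text
time_s: 12.52
eef_pos: [571.9, 286.4, 198.2]
tool_rot: [0.987, -0.163, 0.0, -0.0]
contact_force: [-2.7, -1.3, -0.8]
opening: 0.227
time_s: 13.15
eef_pos: [572.1, 286.5, 198.2]
tool_rot: [0.987, -0.163, 0.001, -0.0]
contact_force: [-4.5, -1.8, 7.5]
opening: 0.23
```

```bash
python3 -m jog '[[0,[-0.006,-0.017,-0.001],0],[0,[-0.012,-0.034,-0.002],0],[0,[-0.017,-0.051,-0.003],0],[0,[-0.023,-0.068,-0.005],0],[0,[-0.023,-0.068,-0.005],0]]'
python3 - <<'E'
from h import *
o=env.get_obs();c=env.camera("wrist");print(o["eef_pos"],o["contact_force"],o["torque"])
cv2.imwrite("pics/w7.png",c["frame"][:,:,::-1])
s=env.camera("scene")["frame"];d=env.camera("side")["frame"]
cv2.imwrite("pics/c13.png",np.hstack([tile(s,385,190,80,90,5),tile(d,205,260,80,90,5)]))
a=cv2.imread("pics/w6.png");b=cv2.imread("pics/w7.png")
cv2.imwrite("pics/c14.png",np.hstack([tile(x[:,:,::-1],250,140,150,170,2.6) for x in(a,b)]))
E
```

```text
time_s: 13.78
eef_pos: [569.3, 277.7, 197.7]
tool_rot: [0.987, -0.163, 0.001, -0.002]
contact_force: [-2.2, 3.5, 6.2]
opening: 0.229
[569.30450054 277.6973376  197.65038032] [-2.23715834  3.4987003   6.20530291] [1.06210369 0.40997816 0.05309636]
```

View pics/c13.png

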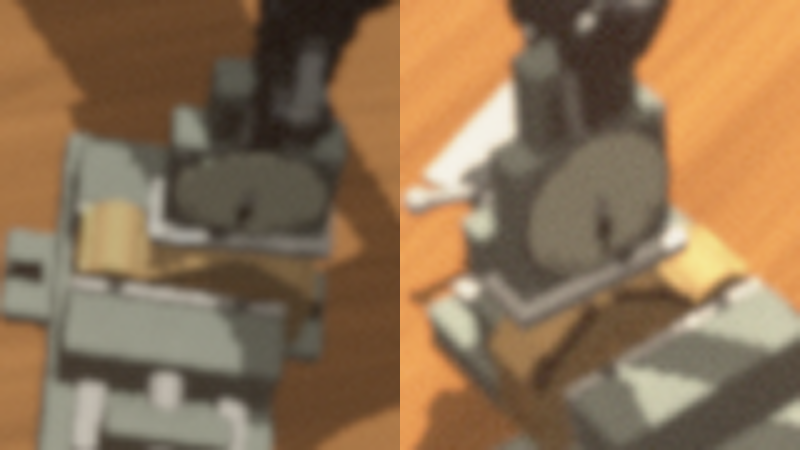

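View pics/c14.png

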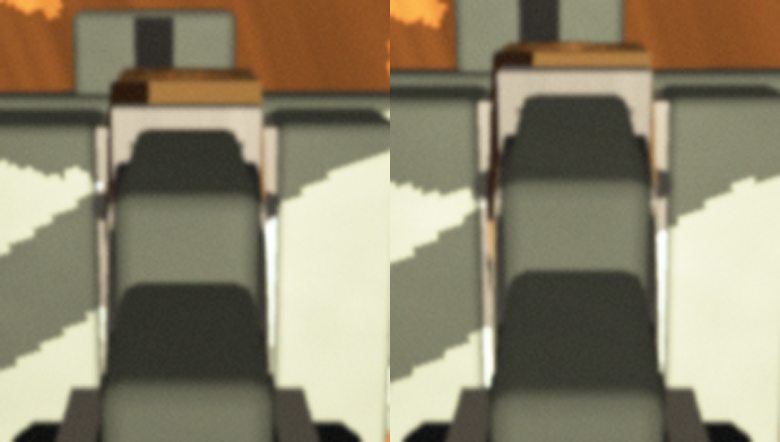

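```bash
cat > tilt.py <<'E'
from h import *
from scipy.optimize import least_squares
he=np.array(env.camera("wrist")["hand_eye"])
def edges(f,guess):
    g=f[:,312:333].astype(float).mean((1,2));g=cv2.GaussianBlur(g[:,None],(1,0+7),1.2).ravel() if 0 else g
    d=np.gradient(np.convolve(g,[.25,.5,.25],'same'))
    out=[]
    for r,sgn in guess:
        a=np.arange(int(r)-6,int(r)+7);w=np.clip(d[a]*sgn,0,None);k=a[np.argmax(w)];a=np.arange(k-2,k+3);w=np.clip(d[a]*sgn,0,None);out.append((a*w).sum()/w.sum())
    return np.array(out)
F=np.array([[42,8],[38,80],[25,122]],float)
def rows(th,dx,dz,c):
    x=F[:,0];z=F[:,1]-107
    X=x*np.cos(th)-z*0+ -z*np.sin(th)*-1*-1 if 0 else x*np.cos(th)-z*np.sin(th)
    Z=x*np.sin(th)+z*np.cos(th)
    # tool frame: stud +x = -tool y ; up = -tool z ; pivot 7.7 above TCP
    P=np.c_[0*X,-(X+dx),-(Z+dz+7.7)]
    return proj(c,P,he)[:,1]
def solve(f,guess,c,cal):
    e=edges(f,guess)
    r=least_squares(lambda q:rows(q[0],q[1],q[2],c)+cal-e,[.1,0,0]);return r.x,e
E
python3 - <<'E'
from tilt import *
c=env.camera("wrist")
a=cv2.imread("pics/w6.png");b=cv2.imread("pics/w7.png");a4=cv2.imread("pics/w4.png")
e0=edges(a,[(180,1),(214,1),(286,1)]);print(edges(a4,[(180,1),(214,1),(286,1)]))
r0=rows(0,0,0,c);print(e0,r0,rows(.1,0,0,c))
print(solve(b,[(166,1),(209,1),(288,1)],c,e0-r0))
E
```

```text
[181.76361254 215.05527939 287.13074858]
[181.39343987 214.91579302 287.02763357] [179.85091362 212.42114256 285.59743689] [162.40210618 207.73010847 294.18884327]
(array([0.06655043, 1.50491073, 3.10548822]), array([167.39797195, 209.16172169, 291.81269099]))
```

```bash
cat >> tilt.py <<'E'
F=np.array([[42,8],[38,8],[38,80],[25,122]],float)
def solve(f,guess,c,cal):
    e=edges(f,guess)
    r=least_squares(lambda q:np.r_[(rows(q[0],q[1],q[2],c)+cal-e)/.6,q[1]/1.,q[2]/1.],[.1,0,0]);return r.x,e,np.round(rows(*r.x,c)+cal-e,2)
G0=[(181,1),(190,-1),(214,1),(286,1)]
def cal0(c):
    return edges(cv2.imread("pics/w6.png"),G0)-rows(0,0,0,c)
def meas(f,c,th):
    cal=cal0(c);g=rows(th,0,0,c)+cal
    return solve(f,[(g[0],1),(g[1],-1),(g[2],1),(g[3],1)],c,cal)
E
python3 - <<'E'
from tilt import *
c=env.camera("wrist")
print(cal0(c))
print(meas(cv2.imread("pics/w7.png"),c,.08))
E
```

```text
[1.54254262 1.99677181 2.4946822  1.43025224]
(array([0.07285332, 0.64725328, 0.35010803]), array([167.39797195, 175.94383053, 209.16172169, 291.81269099]), array([ 0.11, -0.44,  0.68, -0.29]))
```

```bash
python3 -m jog '[[0,[-0.01,-0.03,-0.004],0],[0,[-0.02,-0.06,-0.01],0],[0,[-0.03,-0.09,-0.016],0],[0,[-0.04,-0.12,-0.024],0],[0,[-0.05,-0.145,-0.031],0]]'
python3 -m jog '[[0,[0,0,0],0],[0,[0,0,0],0],[0,[0,0,0],0],[0,[0,0,0],0],[0,[0,0,0],0]]'
python3 - <<'E'
from tilt import *
o=env.get_obs();c=env.camera("wrist");print(o["eef_pos"],o["contact_force"],o["torque"])
cv2.imwrite("pics/w8.png",c["frame"][:,:,::-1])
print(meas(cv2.imread("pics/w8.png"),c,.29))
s=env.camera("scene")["frame"];d=env.camera("side")["frame"]
cv2.imwrite("pics/c15.png",np.hstack([tile(s,385,190,80,90,5),tile(d,205,260,80,90,5)]))
E
```

```text
time_s: 14.75
eef_pos: [562.1, 255.7, 193.0]
tool_rot: [0.987, -0.163, 0.002, -0.002]
contact_force: [1.0, 3.4, 4.4]
opening: 0.23
time_s: 15.38
eef_pos: [562.1, 255.2, 192.8]
tool_rot: [0.987, -0.163, 0.002, -0.001]
contact_force: [-0.8, 0.4, 5.3]
opening: 0.225
[562.10020708 255.17678009 192.8473269 ] [-0.50063825  1.38090191  5.49641942] [0.68268683 0.24780268 0.01901777]
(array([0.26448371, 1.92899293, 1.02226452]), array([130.74152248, 140.29589848, 198.1187059 , 307.15545183]), array([ 0.19, -0.79,  1.44, -0.65]))
```

View pics/w8.png

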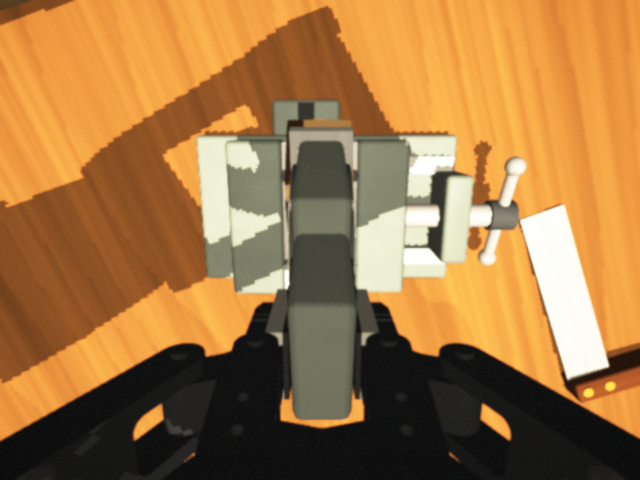

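View pics/c15.png

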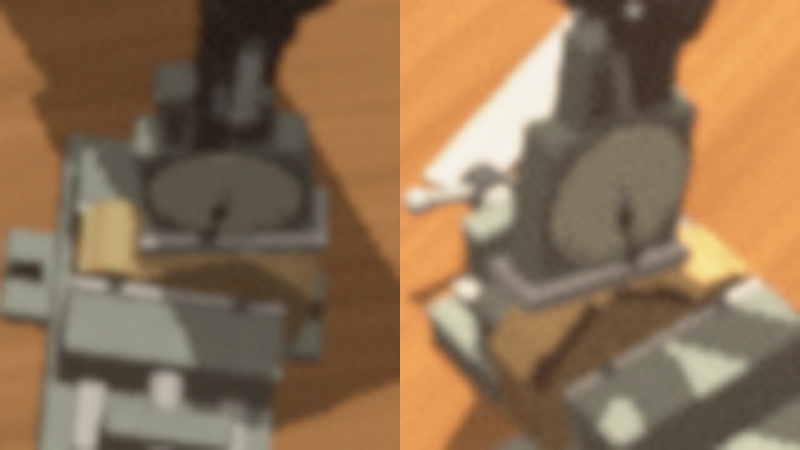

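```bash
python3 - <<'E'
from h import *
s=np.mean([env.camera("scene")["frame"].astype(float) for _ in range(12)],0);d=np.mean([env.camera("side")["frame"].astype(float) for _ in range(12)],0)
np.savez("avg1.npz",s=s,d=d)
S=tile(s.astype(np.float32),408,218,45,26,9);D=tile(d.astype(np.float32),230,280,35,40,13)
n=lambda g:np.clip((g-20)*2.2,0,255)
S=n(S);D=n(D);H=max(S.shape[0],D.shape[0])
cv2.imwrite("pics/c16.png",np.hstack([np.pad(S,((0,H-S.shape[0]),(0,0),(0,0))),np.pad(D,((0,H-D.shape[0]),(0,0),(0,0)))])[:,:800*2]); print(S.shape,D.shape)
o=env.get_obs();print(o["time_s"],o["eef_pos"],o["contact_force"])
E
```

```text
(234, 405, 3) (520, 455, 3)
16.775 [562.09396855 255.16993351 192.83744599] [-0.67360959  1.06241917  5.98059827][ WARN:0@35.742] global loadsave.cpp:1063 imwrite_ Unsupported depth image for selected encoder is fallbacked to CV_8U.
```

View pics/c16.png

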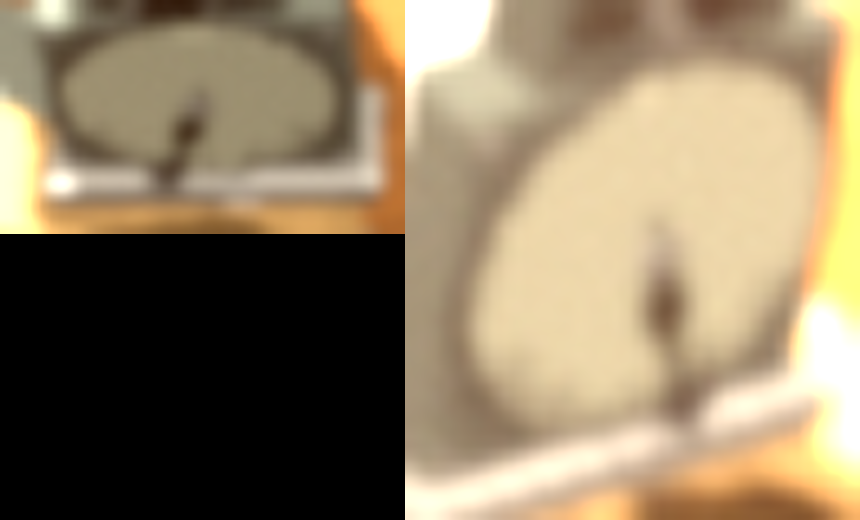

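```bash
cat > lines.py <<'E'
from h import *
from scipy.optimize import least_squares
def edge(img,cols,guess,sgn,win=4):
    g=img.mean(2);pts=[]
    for x in cols:
        r=guess(x);a=np.arange(int(r)-win-1,int(r)+win+2)
        col=g[a[0]-1:a[-1]+2,x];dd=(col[2:]-col[:-2])/2*sgn
        k=np.argmax(dd);k=min(max(k,1),len(dd)-2)
        y0,y1,y2=dd[k-1:k+2];off=.5*(y0-y2)/(y0-2*y1+y2) if y0-2*y1+y2!=0 else 0
        pts.append((x,a[k]+off))
    pts=np.array(pts);m=np.ones(len(pts),bool)
    for _ in range(4):
        pf=np.polyfit(pts[m,0],pts[m,1],1);e=pts[:,1]-np.polyval(pf,pts[:,0]);m=np.abs(e)<max(.3,2*np.std(e[m]))
    return pf,np.std(e[m]),m.sum(),pts
def slope(c,P,yaw,th,L=40):
    t=np.array([np.cos(th)*np.cos(yaw),np.cos(th)*np.sin(yaw),np.sin(th)])
    q=proj(c,np.array([P-L*t,P+L*t]));return (q[1,1]-q[0,1])/(q[1,0]-q[0,0])
E
python3 - <<'E'
from lines import *
z=np.load("avg1.npz");cs=env.camera("scene");cd=env.camera("side")
P=np.array([573,286,105.])
print(proj(cs,P),proj(cd,P))
rs=edge(z["s"],range(416,448),lambda x:218+193/9,-1,3);print("scene",rs[:3],np.round(rs[3][:,1],1))
print("plumb dirs",proj(cs,P-[0,0,26])-proj(cs,P),proj(cd,P-[0,0,26])-proj(cd,P))
f=lambda x:280+(490-(13*(x-230))*0.26)/13
rd=edge(z["d"],range(233,261),f,-1,4);print("side",rd[:3],np.round(rd[3][:,1],1))
for yaw in np.radians([69.2,71.2,73.2]): print([ (th,round(slope(cs,P,yaw,th),4),round(slope(cd,P,yaw,th),4)) for th in(.26,.30,.34)])
E
```

```text
[[433.88504777 233.9734133 ]] [[240.51739247 311.85629143]]
scene (array([-4.20405958e-02,  2.58237124e+02]), np.float64(1.7601526760611748), np.int64(30)) [239.  238.8 238.8 238.8 238.8 238.7 238.7 243.4 243.1 242.8 234.7 242.5
 242.4 242.4 238.9 239.  242.  241.9 241.9 242.1 242.4 244.4 238.7 238.7
 238.7 238.7 238.7 238.7 238.7 238.7 238.6 238.6]
plumb dirs [[-2.19828702  5.60221313]] [[1.36474291 8.57560544]]
side (array([-3.18778454e-01,  3.93651451e+02]), np.float64(0.09422660227704191), np.int64(22)) [319.3 319.  318.8 318.4 318.  317.8 317.5 317.  316.9 316.5 316.1 315.9
 315.6 315.2 315.2 315.2 315.8 315.3 313.9 307.8 313.  312.7 312.2 312.
 311.7 311.3 311.  310.2]
[(0.26, np.float64(0.0293), np.float64(-0.2965)), (0.3, np.float64(0.0082), np.float64(-0.2602)), (0.34, np.float64(-0.0131), np.float64(-0.2233))]
[(0.26, np.float64(0.0014), np.float64(-0.3252)), (0.3, np.float64(-0.0194), np.float64(-0.2879)), (0.34, np.float64(-0.0404), np.float64(-0.2501))]
[(0.26, np.float64(-0.0266), np.float64(-0.355)), (0.3, np.float64(-0.0471), np.float64(-0.3166)), (0.34, np.float64(-0.0679), np.float64(-0.2778))]
```

```bash
cat > polar.py <<'E'
from lines import *
from scipy.ndimage import map_coordinates
def pol(img,c,M,yaw,th,face,off,depth,rs,angs):
    # gauge x axis t (along +stud x), +face: sign along gauge normal n; angle a positive toward -x end
    t=np.array([np.cos(th)*np.cos(yaw),np.cos(th)*np.sin(yaw),np.sin(th)])
    n=np.array([np.sin(yaw),-np.cos(yaw),0]); u=np.cross(n,t)*1.0
    u=u if u[2]>0 else -u
    out=[]
    A,Rr=np.meshgrid(angs,rs)
    q=M+46*u+face*depth*n-(Rr*np.cos(A)).ravel()[:,None]*u-(Rr*np.sin(A)).ravel()[:,None]*t
    uv=proj(c,q)+off
    return map_coordinates(img.mean(2),[uv[:,1],uv[:,0]],order=3).reshape(A.shape)
E
python3 - <<'E'
from polar import *
z=np.load("avg1.npz");cs=env.camera("scene");cd=env.camera("side")
yaw=np.radians(71.5);th=.268;C=np.array([573.,288,91]);t=np.array([np.cos(yaw),np.sin(yaw),0])
M=C+8*(-np.sin(th)*t+np.cos(th)*np.array([0,0,1]))
angs=np.radians(np.arange(-60,61,1.));
for nm,img,c,face in(("scene",z["s"],cs,1),("side",z["d"],cd,-1)):
    full=np.radians(np.arange(-180,180,3.))
    # find offset: maximize contrast inside r=32 vs outside 36
    best=None
    for dx in np.arange(-4,4.1,.25):
        for dy in np.arange(-4,4.1,.25):
            a=pol(img,c,M,yaw,th,face,(dx,dy),13.3,[31.5],full)-pol(img,c,M,yaw,th,face,(dx,dy),13.3,[36.5],full)
            m=np.abs(full)>.7
            m&=np.abs(full)<2.6
            sc=np.minimum(a[0][m],25).mean()
            if best is None or sc>best[0]:best=(sc,dx,dy)
    print(nm,best)
    off=best[1:]
    for r,dep in((18,15),(22,15),(24,15),(26,15),(28,15),(30,15),(32,15)):
        v=pol(img,c,M,yaw,th,face,off,dep,[r],angs)[0]
        w=np.clip(np.median(v)-10-v,0,None);w[np.abs(angs-.27)>.35]=0
        print(r,round((w*angs).sum()/max(w.sum(),1e-6),3),round(angs[np.argmin(np.where(np.abs(angs-.27)<.35,v,999))],3),round(w.sum()))
    g=pol(img,c,M,yaw,th,face,off,15,np.arange(0,40,.25),angs)
    cv2.imwrite(f"pics/p_{nm}.png",cv2.resize(np.clip((g-20)*2,0,255).astype(np.uint8),None,fx=5,fy=3))
E
python3 -c "
import cv2,numpy as np
a=cv2.imread('pics/p_scene.png');b=cv2.imread('pics/p_side.png');
c=cv2.resize(np.hstack([a,b]),(800,400));cv2.imwrite('pics/p1.png',c)"
```

```text
scene (np.float64(17.46232221897995), np.float64(-1.75), np.float64(-0.75))
18 0.292 0.297 323
22 0.283 0.279 138
24 0.282 0.279 111
26 0.287 0.279 103
28 0.296 0.297 90
30 0.306 0.297 68
32 0.315 0.314 54
side (np.float64(16.899087494161613), np.float64(0.75), np.float64(-1.0))
18 0.352 0.332 585
22 0.342 0.332 255
24 0.345 0.332 171
26 0.344 0.332 120
28 0.337 0.332 98
30 0.333 0.332 110
32 0.332 0.332 110
```

View pics/p1.png

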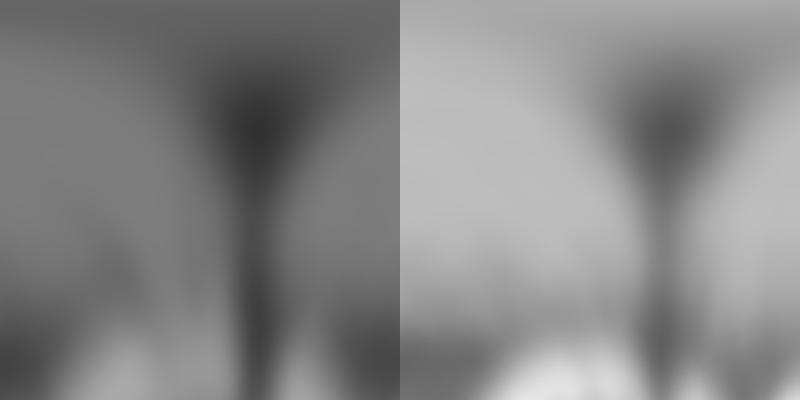

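```bash
cat > run.py <<'E'
from polar import *
cs=env.camera("scene");cd=env.camera("side")
def analyse(s,d,M,yaw,th,mk):
    angs=np.radians(np.arange(-60,61,.5));full=np.radians(np.arange(-180,180,3.))
    for nm,img,c,face in(("scene",s,cs,1),("side",d,cd,-1)):
        best=None
        for dx in np.arange(-4,4.1,.25):
          for dy in np.arange(-4,4.1,.25):
            a=pol(img,c,M,yaw,th,face,(dx,dy),13.3,[31.5],full)-pol(img,c,M,yaw,th,face,(dx,dy),13.3,[36.5],full)
            m=(np.abs(full)>.7)&(np.abs(full)<2.6)
            sc=np.minimum(a[0][m],25).mean()
            if best is None or sc>best[0]:best=(sc,dx,dy)
        off=best[1:];o=[]
        def ang(rs,a0,wd):
            v=pol(img,c,M,yaw,th,face,off,15,rs,angs).mean(0);k=np.abs(angs-a0)<wd
            w=np.where(k,np.clip(np.percentile(v[k],80)-5-v,0,None),0);return round((w*angs).sum()/w.sum(),3)
        print(nm,best,"needle r18,20,22:",[ang([r],th,.25) for r in(18,20,22)],"mark r29,30,31,32:",[ang([r],mk,.2) for r in(29,30,31,32)])
E
python3 - <<'E'
from run import *
def load(fn):
    a=cv2.imread(fn)[:,:,::-1].astype(np.float32);s=np.zeros((480,640,3));d=s.copy()
    s[190:280,385:465]=cv2.resize(a[:,:400],(80,90),interpolation=cv2.INTER_AREA);d[260:350,205:285]=cv2.resize(a[:,400:],(80,90),interpolation=cv2.INTER_AREA);return s,d
yaw=np.radians(71.3)
s,d=load("pics/c12.png");analyse(s,d,np.array([571.6,286.2,109.6]),yaw,0,.31)
z=np.load("avg1.npz");C=np.array([573.,288,91]);t=np.array([np.cos(yaw),np.sin(yaw),0])
for th in(.27,.31):
    M=C+8*(-np.sin(th)*t+np.cos(th)*np.array([0,0,1]));analyse(z["s"],z["d"],M,yaw,th,.31)
# slopes level
r=edge(s,range(413,452),lambda x:233+ (x-413)*.15,-1,3);print(r[:3],np.round(r[3][:,1],1))
P=np.array([571.6,286.2,112]);print(slope(cs,P,yaw,0),slope(cd,P,yaw,0))
E
```

```text
scene (np.float64(16.491207840094237), np.float64(-1.0), np.float64(-1.25)) needle r18,20,22: [np.float64(-0.035), np.float64(-0.033), np.float64(-0.03)] mark r29,30,31,32: [np.float64(nan), np.float64(0.305), np.float64(0.37), np.float64(0.387)]
side (np.float64(18.05237406468878), np.float64(-0.5), np.float64(-0.5)) needle r18,20,22: [np.float64(0.096), np.float64(0.093), np.float64(0.094)] mark r29,30,31,32: [np.float64(0.36), np.float64(0.365), np.float64(0.369), np.float64(0.369)]
scene (np.float64(17.58207327812143), np.float64(-1.75), np.float64(-0.75)) needle r18,20,22: [np.float64(0.287), np.float64(0.283), np.float64(0.278)] mark r29,30,31,32: [np.float64(0.298), np.float64(0.305), np.float64(0.312), np.float64(0.317)]
side (np.float64(16.642692642676042), np.float64(0.75), np.float64(-1.0)) needle r18,20,22: [np.float64(0.342), np.float64(0.34), np.float64(0.34)] mark r29,30,31,32: [np.float64(0.333), np.float64(0.332), np.float64(0.33), np.float64(0.329)]
scene (np.float64(17.588381121735964), np.float64(-0.75), np.float64(-0.75)) needle r18,20,22: [np.float64(0.333), np.
[... 211 characters left out ...]
 r18,20,22: [np.float64(0.369), np.float64(0.369), np.float64(0.37)] mark r29,30,31,32: [np.float64(0.368), np.float64(0.367), np.float64(0.366), np.float64(0.367)]
(array([1.18640495e-01, 1.84830029e+02]), np.float64(0.14697059417631264), np.int64(31)) [230.5 231.1 232.8 233.7 233.9 234.1 234.3 234.7 234.9 235.1 235.1 235.1
 235.1 235.5 236.  236.1 236.1 236.1 236.1 236.1 236.1 236.3 236.4 236.7
 236.8 236.7 236.8 236.8 237.  237.2 237.5 237.7 237.8 237.8 237.9 238.
 238.  238.  238.1]
0.13544856256210486 -0.5637470146889162run.py:16: RuntimeWarning: invalid value encountered in scalar divide
  w=np.where(k,np.clip(np.percentile(v[k],80)-5-v,0,None),0);return round((w*angs).sum()/w.sum(),3)
```

```bash
cat >> tilt.py <<'E'
def meas2(f,c,th,disp=.2,sx=10,W=(1,1,1,1)):
    cal=cal0(c);g=rows(th,0,0,c)+cal;e=edges(f,[(g[0],1),(g[1],-1),(g[2],1),(g[3],1)]);W=np.array(W)
    D=lambda q:(disp+np.sin(q[0])*q[1])/np.cos(q[0])
    r=least_squares(lambda q:np.r_[(rows(q[0],q[1],D(q),c)+cal-e)*W/.6,q[1]/sx],[th,0]);q=r.x
    return np.round(q,3),round(D(q),2),np.round(rows(q[0],q[1],D(q),c)+cal-e,2)
E
python3 - <<'E'
from tilt import *
c=env.camera("wrist");f=cv2.imread("pics/w8.png")
for W in((1,1,1,1),(1,1,0,1),(1,1,1,0),(1,0,0,1),(0,0,1,1)):
  print(W,meas2(f,c,.28,W=W), meas2(f,c,.28,.2,1,W=W))
crop(f[:,:,::-1],270,110,110,220,2.7,"pics/c17.png")
crop(cv2.imread("pics/w6.png")[:,:,::-1],270,110,110,220,2.7,"pics/c18.png")
a=cv2.imread("pics/c18.png");b=cv2.imread("pics/c17.png");cv2.imwrite("pics/c17.png",np.hstack([a,b]))
E
```

```text
(1, 1, 1, 1) (array([0.264, 1.989]), np.float64(0.74), array([ 0.21, -0.79,  1.17, -0.67])) (array([0.264, 1.958]), np.float64(0.74), array([ 0.24, -0.76,  1.25, -0.56]))
(1, 1, 0, 1) (array([0.264, 1.791]), np.float64(0.69), array([ 0.5, -0.5,  1.7,  0. ])) (array([0.265, 1.75 ]), np.float64(0.68), array([ 0.54, -0.46,  1.8 ,  0.15]))
(1, 1, 1, 0) (array([0.256, 2.479]), np.float64(0.86), array([ 0.49, -0.5 ,  0.  , -2.93])) (array([0.258, 2.339]), np.float64(0.82), array([ 0.47, -0.53,  0.34, -2.32]))
(1, 0, 0, 1) (array([0.266, 1.859]), np.float64(0.71), array([ 0.  , -0.99,  1.46,  0.  ])) (array([0.266, 1.811]), np.float64(0.7), array([ 0.09, -0.9 ,  1.59,  0.15]))
(0, 0, 1, 1) (array([0.278, 2.276]), np.float64(0.86), array([-3.  , -3.94,  0.  ,  0.  ])) (array([0.277, 2.207]), np.float64(0.83), array([-2.6 , -3.54,  0.23,  0.05]))
```

View pics/c17.png

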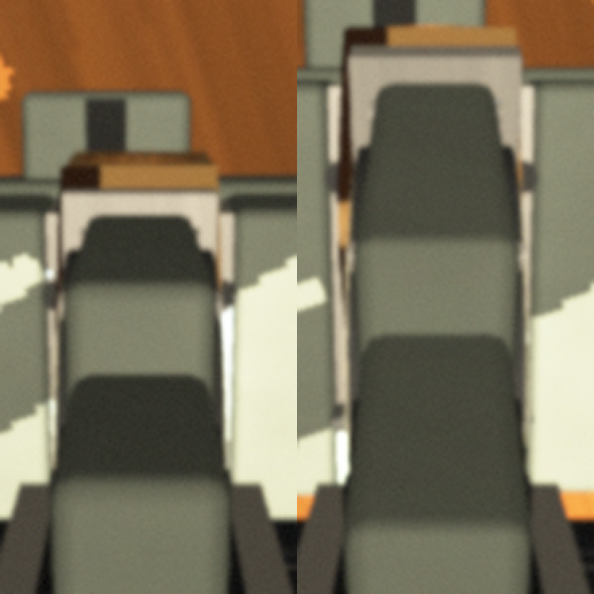

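```bash
python3 -m jog '[[0,[0,0,0.01],0],[0,[0,0,0.02],0],[0,[0.005,0.016,0.02],0],[0,[0.005,0.016,0.01],0],[0,[0.005,0.016,0.004],0]]'
python3 -m jog '[[0,[-0.003,-0.009,-0.003],0],[0,[-0.006,-0.018,-0.006],0],[0,[-0.008,-0.024,-0.008],0],[0,[-0.009,-0.027,-0.009],0],[0,[-0.009,-0.027,-0.009],0]]'
python3 - <<'E'
from tilt import *
o=env.get_obs();c=env.camera("wrist");print(o["eef_pos"],o["contact_force"],o["torque"])
cv2.imwrite("pics/w9.png",c["frame"][:,:,::-1])
f=cv2.imread("pics/w9.png")
print(meas(f,c,.29),meas2(f,c,.29))
E
```

```text
time_s: 17.8
eef_pos: [561.5, 256.4, 193.1]
tool_rot: [0.987, -0.163, -0.0, 0.001]
contact_force: [-6.7, -4.8, 11.7]
opening: 0.227
time_s: 18.42
eef_pos: [561.1, 254.6, 192.6]
tool_rot: [0.987, -0.163, 0.001, -0.002]
contact_force: [-1.8, 3.8, 6.4]
opening: 0.23
[561.11045002 254.60861733 192.56743831] [-2.57484882  3.24130201  7.06925382] [1.12442327 0.70076764 0.07956996]
(array([0.26662423, 1.93653821, 0.93238427]), array([130.03539823, 140.15571676, 198.10676943, 307.15246129]), array([ 0.49, -1.05,  1.33, -0.59])) (array([0.267, 1.911]), np.float64(0.73), array([ 0.45, -1.1 ,  1.3 , -0.76]))
```

```bash
python3 -m jog '[[0,[0,0,0.02],0],[0,[0,0,0.033],0],[0,[0,0,0.033],0],[0,[0.01,0.03,0.033],0],[0,[0.01,0.03,0.033],0]]'
python3 -m jog '[[0,[0,0,0],0],[0,[0,0,0],0],[0,[0,0,0],0],[0,[0,0,0],0],[0,[0,0,0],0]]'
python3 - <<'E'
from tilt import *
o=env.get_obs();c=env.camera("wrist");print(o["eef_pos"],o["contact_force"],o["torque"])
cv2.imwrite("pics/w10.png",c["frame"][:,:,::-1])
f=cv2.imread("pics/w10.png")
print(meas(f,c,.29),meas2(f,c,.29))
E
```

```text
time_s: 19.15
eef_pos: [561.8, 257.5, 194.9]
tool_rot: [0.987, -0.163, -0.0, 0.0]
contact_force: [0.1, 0.7, -3.8]
opening: 0.23
time_s: 19.77
eef_pos: [561.8, 257.2, 195.2]
tool_rot: [0.987, -0.163, 0.0, 0.0]
contact_force: [0.2, 0.0, -4.8]
opening: 0.225
[561.80675268 257.23125197 195.17756055] [ 0.58503592 -0.21687468 -4.0166012 ] [-0.09934316  0.02054424  0.02844402]
(array([0.26154857, 1.74312158, 0.83128206]), array([131.45224581, 141.31535643, 198.8814705 , 307.08260234]), array([ 0.4 , -0.91,  1.21, -0.54])) (array([0.262, 1.726]), np.float64(0.67), array([ 0.37, -0.95,  1.18, -0.68]))
```

```bash
python3 -m jog '[[0,[0.004,0.011,0],0],[0,[0.004,0.011,0],0],[0,[0.004,0.011,-0.008],0],[0,[0.004,0.011,-0.015],0],[0,[0.004,0.011,-0.015],0]]' 24
python3 -m jog '[[0,[-0.005,-0.014,-0.004],0],[0,[-0.009,-0.027,-0.008],0],[0,[-0.013,-0.04,-0.012],0],[0,[-0.013,-0.04,-0.012],0],[0,[-0.013,-0.04,-0.012],0]]'
python3 - <<'E'
from tilt import *
o=env.get_obs();c=env.camera("wrist");print(o["eef_pos"],o["contact_force"],o["torque"])
cv2.imwrite("pics/w11.png",c["frame"][:,:,::-1])
f=cv2.imread("pics/w11.png")
print(meas(f,c,.29),meas2(f,c,.29))
E
```

```text
time_s: 20.5
eef_pos: [562.6, 258.9, 193.9]
tool_rot: [0.987, -0.163, 0.0, -0.0]
contact_force: [-3.4, -1.7, 3.2]
opening: 0.227
time_s: 21.12
eef_pos: [561.6, 253.4, 192.3]
tool_rot: [0.987, -0.163, 0.002, -0.001]
contact_force: [0.0, 1.3, 4.8]
opening: 0.227
[561.67811619 253.4468991  192.36351675] [-0.19949401  1.41506837  5.66032472] [ 0.84160608 -0.11423902 -0.02482868]
(array([0.2658965 , 1.93329672, 0.95599304]), array([130.25212197, 140.22657765, 198.11845401, 307.14054188]), array([ 0.42, -0.98,  1.36, -0.61])) (array([0.267, 1.9  ]), np.float64(0.73), array([ 0.37, -1.04,  1.34, -0.78]))
```

```bash
python3 -m jog '[[0,[0,0,0.02],0],[0,[0,0,0.033],0],[0,[0,0,0.033],0],[0,[0.01,0.03,0.033],0],[0,[0.01,0.03,0.033],0]]' 20
python3 - <<'E'
from tilt import *
for i in range(3): env.camera("scene")
o=env.get_obs();c=env.camera("wrist");print(o["eef_pos"],o["contact_force"],o["torque"])
f=c["frame"][:,:,::-1]
print(meas(f,c,.29),meas2(f,c,.29))
th=meas2(f,c,.29)[0][0];dx=1.8
x=np.dot(o["eef_pos"][:2]-[573.2,288.2],[.322,.947]);P=o["eef_pos"][2]+7.7-91.1
print("tcp x",x,"M",x+dx+107*np.sin(th),"clear",-x*np.sin(th)+P*np.cos(th)-115+.2)
E
```

```text
time_s: 21.85
eef_pos: [562.0, 257.7, 195.8]
tool_rot: [0.987, -0.163, -0.0, 0.0]
contact_force: [-0.4, -0.3, -4.8]
opening: 0.223
[561.89338038 257.3941387  195.98076774] [-0.92070372  0.7143958  -4.68058471] [-0.05329594 -0.01151235 -0.02084882]
(array([0.2600082 , 1.91996786, 1.17550803]), array([131.44605605, 141.3011447 , 198.20779694, 307.02877698]), array([ 0.31, -0.98,  1.57, -0.72])) (array([0.262, 1.814]), np.float64(0.69), array([ 0.25, -1.06,  1.62, -0.93]))
tcp x -32.813882164006245 M -3.2995108093162386 clear 2.4380395010022484
```

```bash
python3 -m jog '[[0,[0.004,0.013,0],0],[0,[0.004,0.013,-0.01],0],[0,[0.004,0.013,-0.02],0],[0,[0.004,0.013,-0.027],0],[0,[0.004,0.013,-0.027],0]]'
```

```text
time_s: 22.72
eef_pos: [562.8, 259.4, 194.0]
tool_rot: [0.987, -0.163, 0.0, -0.0]
contact_force: [-4.0, -2.3, 5.8]
opening: 0.232
```

```bash
python3 -m jog '[[0,[-0.003,-0.01,-0.009],0],[0,[-0.007,-0.02,-0.013],0],[0,[-0.01,-0.03,-0.017],0],[0,[-0.013,-0.038,-0.019],0],[0,[-0.013,-0.038,-0.019],0]]'
cat > st.py <<'E'
from tilt import *
o=env.get_obs();c=env.camera("wrist");print(np.round(o["time_s"],2),np.round(o["eef_pos"],1),np.round(o["contact_force"],1),np.round(o["torque"],2))
f=c["frame"][:,:,::-1]
print(meas(f,c,.29),meas2(f,c,.29))
th,dx=meas2(f,c,.29)[0]
x=np.dot(o["eef_pos"][:2]-[573.2,288.2],[.322,.947]);P=o["eef_pos"][2]+7.7-91.1
print("tcp x",x,"M",x+dx+107*np.sin(th),"contact",-8*np.sin(th),"clear",-x*np.sin(th)+P*np.cos(th)-115+.2)
E
python3 st.py
```

```text
time_s: 23.35
eef_pos: [561.8, 255.2, 192.7]
tool_rot: [0.987, -0.163, 0.002, -0.002]
contact_force: [-4.7, 2.0, 10.5]
opening: 0.23
23.4 [561.7 255.3 192.7] [-3.9  1.6 10.9] [1.02 0.91 0.12]
(array([ 0.29376021,  1.98969261, -0.01293035]), array([124.74910673, 135.1314538 , 197.70805565, 307.84914405]), array([ 0.81, -0.95,  0.47, -0.11])) (array([0.29 , 2.273]), np.float64(0.89), array([ 0.82, -0.9 ,  0.13, -0.08]))
tcp x -34.860934989075254 M -1.9910469028578497 contact -2.2876178008386843 clear -0.12284700069499194
```

```bash
python3 -m jog '[[0,[0,0,0.003],0],[0,[0,0,0.005],0],[0,[0,0,0.005],0],[0,[0,0,0.005],0],[0,[0,0,0.005],0]]'; python3 st.py; python3 - <<'E'
from run import *
import numpy as np
for i in range(0):pass
s=np.mean([env.camera("scene")["frame"].astype(float) for _ in range(16)],0);d=np.mean([env.camera("side")["frame"].astype(float) for _ in range(16)],0)
np.savez("avg2.npz",s=s,d=d)
yaw=np.radians(71.3);C=np.array([573.2,288.2,91]);t=np.array([np.cos(yaw),np.sin(yaw),0])
for th in(.27,.29,.31):
    M=C+8*(-np.sin(th)*t+np.cos(th)*np.array([0,0,1]));analyse(s,d,M,yaw,th,.31)
n=lambda g:np.clip((g-20)*2.0,0,255).astype(np.uint8)
S=n(tile(s.astype(np.float32),408,216,40,30,11));D=n(tile(d.astype(np.float32),230,280,30,40,11))
H=440;cv2.imwrite("pics/c19.png",np.hstack([np.pad(S,((0,H-S.shape[0]),(0,0),(0,0))),D]))
rs=edge(s,range(414,446),lambda x:238.7,-1,1);print("scene",rs[:3],np.round(rs[3][:,1],1))
f=lambda x:280+(490-(13*(x-230))*0.26)/13
rd=edge(d,range(233,261),f,-1,4);print("side",rd[:3],np.round(rd[3][:,1],1))
E
```

```text
time_s: 24.08
eef_pos: [561.7, 255.3, 192.7]
tool_rot: [0.987, -0.163, 0.002, -0.002]
contact_force: [-2.6, 3.2, 7.3]
opening: 0.228
24.12 [561.7 255.3 192.7] [-3.   3.   7.2] [1.03 0.55 0.13]
(array([ 0.29377601,  1.98414391, -0.02202204]), array([124.76321686, 135.13201051, 197.72865337, 307.85112169]), array([ 0.8 , -0.94,  0.46, -0.11])) (array([0.29, 2.27]), np.float64(0.89), array([ 0.82, -0.89,  0.12, -0.07]))
tcp x -34.87163023457528 M -2.004742148357874 contact -2.2876178008386843 clear -0.07024378556596672
scene (np.float64(16.83224548418042), np.float64(-1.0), np.float64(-1.25)) needle r18,20,22: [np.float64(0.261), np.float64(0.263), np.float64(0.266)] mark r29,30,31,32: [np.float64(0.264), np.float64(0.266), np.float64(0.269), np.float64(0.272)]
side (np.float64(16.093261501240054), np.float64(0.25), np.float64(-0.75)) needle r18,20,22: [np.float64(0.349), np.float64(0.344), np.float64(0.338)] mark r29,30,31,32: [np.float64(0.313), np.float64(0.309), np.float64(0.306), np.float64(0.306)]
scene (np.float64(16.91429310695044), np.float64(-0.5), np.float64(-1.25)) needle r1
[... 756 characters left out ...]
(0.379), np.float64(0.374), np.float64(0.367)] mark r29,30,31,32: [np.float64(0.346), np.float64(0.342), np.float64(0.34), np.float64(0.34)]
scene (array([-1.02105837e-02,  2.43161430e+02]), np.float64(0.19415992533730814), np.int64(31)) [239.1 239.1 238.9 238.8 238.7 238.7 238.7 238.7 238.6 238.6 238.6 238.7
 238.8 237.1 239.  239.  239.  239.  239.  239.  239.  238.9 238.9 238.8
 238.8 238.7 238.7 238.6 238.4 238.3 238.3 238.4]
side (array([-2.89053491e-01,  3.86541228e+02]), np.float64(0.09662942652167616), np.int64(22)) [319.1 318.9 318.6 318.3 318.  317.8 317.4 317.1 316.9 316.6 316.2 316.
 315.9 315.6 315.4 315.5 316.9 314.1 315.4 307.9 313.3 313.1 313.  312.5
 312.1 311.9 311.1 310. ]
```

View pics/c19.png

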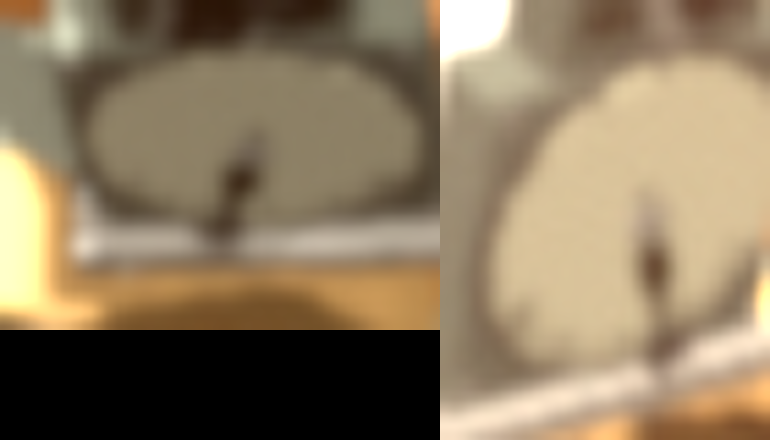

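```bash
python3 -m jog '[[0,[0.001,0.003,0.002],0],[0,[0.001,0.003,0.004],0],[0,[0.001,0.003,0.006],0],[0,[0.001,0.003,0.008],0],[0,[0.001,0.003,0.008],0]]'; python3 -m jog '[[0,[0,0,0],0],[0,[0,0,0],0],[0,[0,0,0],0],[0,[0,0,0],0],[0,[0,0,0],0]]';python3 st.py
```

```text
time_s: 26.5
eef_pos: [561.7, 254.9, 192.6]
tool_rot: [0.987, -0.163, 0.001, -0.001]
contact_force: [-0.9, 3.5, 6.8]
opening: 0.229
time_s: 27.12
eef_pos: [561.7, 254.8, 192.6]
tool_rot: [0.987, -0.163, 0.001, -0.001]
contact_force: [-1.2, 2.3, 7.5]
opening: 0.227
27.18 [561.7 254.9 192.6] [-0.4  3.3  6.9] [1.03 0.23 0.08]
(array([ 0.29376038,  1.99404311, -0.03208913]), array([124.74286016, 135.11483545, 197.70242889, 307.79570374]), array([ 0.81, -0.94,  0.46, -0.1 ])) (array([0.29 , 2.284]), np.float64(0.89), array([ 0.82, -0.89,  0.11, -0.07]))
tcp x -35.28432583261394 M -2.4034377463965377 contact -2.2876178008386843 clear -0.0699013303259221
```

```bash
python3 -m jog '[[0,[0,0.002,0.003],0],[0,[0,0.003,0.006],0],[0,[0,0.003,0.009],0],[0,[0,0.003,0.01],0],[0,[0,0.003,0.01],0]]'; python3 st.py
```

```text
time_s: 27.85
eef_pos: [560.9, 254.1, 192.4]
tool_rot: [0.987, -0.163, 0.0, 0.0]
contact_force: [2.8, -0.5, 0.4]
opening: 0.223
27.9 [560.9 254.1 192.4] [2.4 0.4 0.6] [ 0.09 -0.69 -0.11]
(array([0.28902505, 1.98173504, 0.17012723]), array([125.68277674, 135.9968966 , 197.76296016, 307.75701869]), array([ 0.74, -0.96,  0.64, -0.21])) (array([0.286, 2.206]), np.float64(0.86), array([ 0.74, -0.93,  0.36, -0.21]))
tcp x -36.20248485926759 M -3.8099688328731425 contact -2.256935777674351 clear -0.01593562153294953
```

```bash
python3 -m jog '[[0,[0,0,0],0],[0,[0,0,0],0],[0,[0,0,0],0],[0,[0,0,0],0],[0,[0,0,0],0]]'; python3 - <<'E'
from run import *
for i in range(6): env.camera("wrist")
s=np.mean([env.camera("scene")["frame"].astype(float) for _ in range(16)],0);d=np.mean([env.camera("side")["frame"].astype(float) for _ in range(16)],0)
np.savez("avg3.npz",s=s,d=d)
yaw=np.radians(71.3);C=np.array([573.2,288.2,91]);t=np.array([np.cos(yaw),np.sin(yaw),0])
for th in(.28,.30):
    M=C+8*(-np.sin(th)*t+np.cos(th)*np.array([0,0,1]))-1.5*t;analyse(s,d,M,yaw,th,.31)
n=lambda g:np.clip((g-20)*2.0,0,255).astype(np.uint8)
S=n(tile(s.astype(np.float32),408,216,40,30,11));D=n(tile(d.astype(np.float32),230,280,30,40,11))
H=440;cv2.imwrite("pics/c20.png",np.hstack([np.pad(S,((0,H-S.shape[0]),(0,0),(0,0))),D]))
f=lambda x:280+(490-(13*(x-230))*0.26)/13
rd=edge(d,range(233,261),f,-1,4);print("side",rd[:3])
E
python3 st.py
```

```text
time_s: 28.58
eef_pos: [560.6, 254.4, 192.4]
tool_rot: [0.987, -0.163, -0.0, 0.0]
contact_force: [2.3, -1.6, -1.3]
opening: 0.223
scene (np.float64(16.541267848507772), np.float64(-1.0), np.float64(-1.5)) needle r18,20,22: [np.float64(0.269), np.float64(0.271), np.float64(0.277)] mark r29,30,31,32: [np.float64(0.293), np.float64(0.294), np.float64(0.297), np.float64(0.3)]
side (np.float64(17.269958548367985), np.float64(0.5), np.float64(-0.75)) needle r18,20,22: [np.float64(0.32), np.float64(0.319), np.float64(0.317)] mark r29,30,31,32: [np.float64(0.317), np.float64(0.315), np.float64(0.312), np.float64(0.31)]
scene (np.float64(16.555856061698755), np.float64(-0.5), np.float64(-1.5)) needle r18,20,22: [np.float64(0.291), np.float64(0.294), np.float64(0.299)] mark r29,30,31,32: [np.float64(0.315), np.float64(0.316), np.float64(0.32), np.float64(0.322)]
side (np.float64(17.438284396555442), np.float64(0.0), np.float64(-0.5)) needle r18,20,22: [np.float64(0.353), np.float64(0.351), np.float64(0.348)] mark r29,30,31,32: [np.float64(0.345), np.float64(0.342), np.float64(0.339), np.float64(0.337)]
side (array([-2.96101461e-01,  3.88525953e+02]), np.float64(0.08373465384644425), np.int64(20))
30.62 [560.6 254.6 192.5] [-0.8 -1.5 -2.8] [-0.41  0.09 -0.06]
(array([0.28707643, 1.96958855, 0.22642802]), array([126.16156208, 136.28865439, 197.81408918, 307.71518084]), array([ 0.63, -0.88,  0.69, -0.24])) (array([0.285, 2.175]), np.float64(0.84), array([ 0.63, -0.86,  0.43, -0.25]))
tcp x -35.858372156152946 M -3.5995248675564895 contact -2.249259610362352 clear 0.012761041310110965
```

View pics/c20.png

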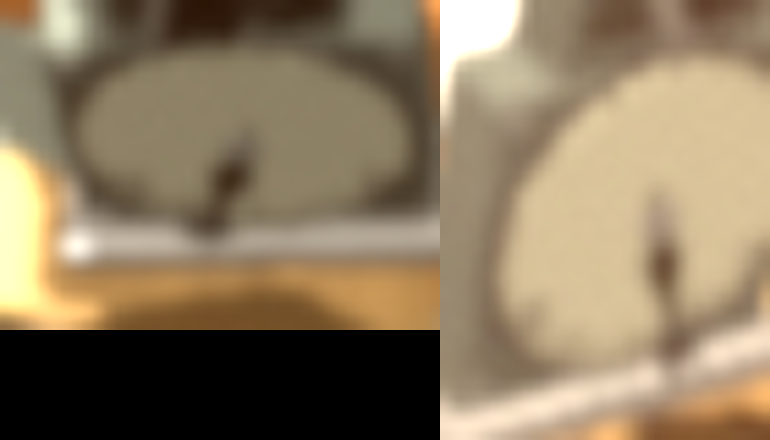

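```bash
python3 -m jog '[[0,[0.003,0.01,0.003],0],[0,[0.003,0.01,0.003],0],[0,[0.003,0.01,-0.006],0],[0,[0.003,0.01,-0.015],0],[0,[0.003,0.01,-0.018],0]]';python3 -m jog '[[0,[-0.002,-0.006,-0.004],0],[0,[-0.004,-0.012,-0.006],0],[0,[-0.006,-0.018,-0.007],0],[0,[-0.008,-0.024,-0.008],0],[0,[-0.008,-0.024,-0.008],0]]'; python3 st.py
```

```text
time_s: 31.3
eef_pos: [561.5, 256.3, 192.9]
tool_rot: [0.987, -0.163, 0.001, -0.0]
contact_force: [-8.0, -4.4, 13.7]
opening: 0.23
time_s: 31.92
eef_pos: [561.0, 254.6, 192.4]
tool_rot: [0.987, -0.163, 0.002, -0.003]
contact_force: [-5.0, 2.0, 12.8]
opening: 0.228
31.98 [561.  254.6 192.4] [-4.9  2.  12.7] [1.11 1.07 0.2 ]
(array([ 0.29877858,  2.01199133, -0.19650698]), array([123.7922761 , 134.13780005, 197.59898646, 307.92389727]), array([ 0.82, -0.89,  0.32, -0.02])) (array([0.294, 2.356]), np.float64(0.92), array([ 0.85, -0.82, -0.08,  0.05]))
tcp x -35.72719653510969 M -2.3644259386259776 contact -2.3182632221670065 clear -0.1473974083582334
```

```bash
python3 -m jog '[[0,[-0.002,-0.005,-0.002],0],[0,[-0.003,-0.01,-0.003],0],[0,[-0.003,-0.01,-0.003],0],[0,[-0.003,-0.01,-0.003],0],[0,[-0.003,-0.01,-0.003],0]]'; python3 st.py
```

```text
time_s: 32.65
eef_pos: [560.7, 253.2, 191.9]
tool_rot: [0.987, -0.163, 0.002, -0.003]
contact_force: [-4.7, 3.5, 12.6]
opening: 0.226
32.7 [560.7 253.2 191.9] [-5.7  2.6 11.6] [1.25 1.   0.16]
(array([ 0.30628461,  2.0362043 , -0.51081967]), array([122.59700719, 132.45260798, 197.46481081, 307.99905974]), array([ 0.63, -0.58,  0.07,  0.12])) (array([0.3  , 2.481]), np.float64(0.98), array([ 0.68, -0.48, -0.44,  0.26]))
tcp x -37.12901905859708 M -3.0273569458337484 contact -2.3641616532907164 clear -0.13937379376561693
```

```bash
python3 -m jog '[[0,[0,0.001,0.004],0],[0,[0.001,0.003,0.008],0],[0,[0.001,0.004,0.011],0],[0,[0.001,0.005,0.014],0],[0,[0.001,0.005,0.014],0]]';  python3 -m jog '[[0,[0,0,0],0],[0,[0,0,0],0],[0,[0,0,0],0],[0,[0,0,0],0],[0,[0,0,0],0]]'; python3 st.py
```

```text
time_s: 33.38
eef_pos: [560.7, 252.4, 191.7]
tool_rot: [0.987, -0.163, 0.001, -0.001]
contact_force: [-0.8, 2.3, 7.0]
opening: 0.229
time_s: 34.0
eef_pos: [560.7, 252.4, 191.7]
tool_rot: [0.987, -0.163, 0.001, -0.001]
contact_force: [-1.3, 3.3, 7.3]
opening: 0.229
34.05 [560.7 252.4 191.7] [-1.2  2.7  6.2] [1.02 0.08 0.04]
(array([ 0.3063584 ,  1.98002612, -0.17474012]), array([122.75092746, 132.62436669, 197.50365604, 308.87307721]), array([ 0.57, -0.65,  0.35, -0.04])) (array([0.302, 2.319]), np.float64(0.93), array([ 0.59, -0.58, -0.05,  0.03]))
tcp x -37.96545075433395 M -3.8214100104955264 contact -2.379442298604742 clear -0.10711139508328243
```

```bash
python3 -m jog '[[0,[0.0005,0.0015,0.002],0],[0,[0.001,0.003,0.004],0],[0,[0.001,0.004,0.006],0],[0,[0.001,0.004,0.006],0],[0,[0.001,0.004,0.006],0]]';  python3 -m jog '[[0,[0,0,0],0],[0,[0,0,0],0],[0,[0,0,0],0],[0,[0,0,0],0],[0,[0,0,0],0]]'; python3 st.py
```

```text
time_s: 34.72
eef_pos: [560.5, 252.3, 191.7]
tool_rot: [0.987, -0.163, 0.001, -0.0]
contact_force: [2.1, 1.0, 5.8]
opening: 0.227
time_s: 35.35
eef_pos: [560.4, 252.3, 191.6]
tool_rot: [0.987, -0.163, 0.001, -0.0]
contact_force: [2.4, 0.7, 5.3]
opening: 0.226
35.4 [560.5 252.3 191.7] [2.6 2.1 5.4] [ 0.68 -0.72 -0.05]
(array([ 0.30555666,  1.96548304, -0.15263864]), array([122.93953556, 132.79265644, 197.55779751, 308.88293681]), array([ 0.55, -0.64,  0.36, -0.06])) (array([0.301, 2.296]), np.float64(0.92), array([ 0.58, -0.58, -0.03,  0.02]))
tcp x -38.124095043307854 M -4.105227753574653 contact -2.3718031618492113 clear -0.09484133990112581
```

```bash
python3 -m jog '[[0,[0,0.001,0.002],0],[0,[0,0.002,0.004],0],[0,[0,0.002,0.004],0],[0,[0,0.002,0.004],0],[0,[0,0.002,0.004],0]]';  python3 -m jog '[[0,[0,0,0],0],[0,[0,0,0],0],[0,[0,0,0],0],[0,[0,0,0],0],[0,[0,0,0],0]]'; python3 st.py
```

```text
time_s: 36.08
eef_pos: [559.9, 252.3, 191.6]
tool_rot: [0.987, -0.163, -0.0, 0.0]
contact_force: [3.9, -0.7, 1.0]
opening: 0.228
time_s: 36.7
eef_pos: [559.7, 252.4, 191.7]
tool_rot: [0.987, -0.163, -0.0, 0.0]
contact_force: [3.1, -1.5, 0.2]
opening: 0.231
36.75 [559.7 252.5 191.7] [ 2.9 -2.5 -0.3] [-0.46 -0.72 -0.16]
(array([ 0.29982765,  2.00648866, -0.2433766 ]), array([123.65752496, 133.91235096, 197.61013143, 307.95677562]), array([ 0.78, -0.84,  0.28, -0.  ])) (array([0.295, 2.364]), np.float64(0.93), array([ 0.81, -0.76, -0.14,  0.08]))
tcp x -38.179254799088326 M -4.706090835858557 contact -2.325918800989142 clear -0.07725470024842024
```

```bash
python3 -m jog '[[0,[0,0,0],0],[0,[0,0,0],0],[0,[0,0,0],0],[0,[0,0,0],0],[0,[0,0,0],0]]'; python3 -m jog '[[0,[0,0,0],0],[0,[0,0,0],0],[0,[0,0,0],0],[0,[0,0,0],0],[0,[0,0,0],0]]'; python3 - <<'E'
from run import *
s=np.mean([env.camera("scene")["frame"].astype(float) for _ in range(16)],0);d=np.mean([env.camera("side")["frame"].astype(float) for _ in range(16)],0)
np.savez("avg4.npz",s=s,d=d)
yaw=np.radians(71.3);C=np.array([573.2,288.2,91]);t=np.array([np.cos(yaw),np.sin(yaw),0])
for th in(.28,.30):
    M=C+8*(-np.sin(th)*t+np.cos(th)*np.array([0,0,1]))-2*t;analyse(s,d,M,yaw,th,.31)
f=lambda x:280+(490-(13*(x-230))*0.26)/13
rd=edge(d,range(233,261),f,-1,4);print("side",rd[:3])
n=lambda g:np.clip((g-20)*2.0,0,255).astype(np.uint8)
S=n(tile(s.astype(np.float32),408,216,40,30,11));D=n(tile(d.astype(np.float32),230,280,30,40,11))
H=440;cv2.imwrite("pics/c21.png",np.hstack([np.pad(S,((0,H-S.shape[0]),(0,0),(0,0))),D]))
E
python3 st.py
```

```text
time_s: 37.42
eef_pos: [559.7, 252.5, 191.7]
tool_rot: [0.987, -0.163, -0.0, 0.0]
contact_force: [0.6, -1.1, -1.7]
opening: 0.226
time_s: 38.05
eef_pos: [559.7, 252.6, 191.7]
tool_rot: [0.987, -0.163, -0.0, 0.0]
contact_force: [1.9, -3.3, -1.6]
opening: 0.227
scene (np.float64(16.782048118692554), np.float64(-1.25), np.float64(-1.5)) needle r18,20,22: [np.float64(0.273), np.float64(0.271), np.float64(0.271)] mark r29,30,31,32: [np.float64(0.28), np.float64(0.283), np.float64(0.287), np.float64(0.291)]
side (np.float64(16.50722115829994), np.float64(0.75), np.float64(-0.25)) needle r18,20,22: [np.float64(0.336), np.float64(0.329), np.float64(0.329)] mark r29,30,31,32: [np.float64(0.321), np.float64(0.319), np.float64(0.318), np.float64(0.319)]
scene (np.float64(16.830843912328508), np.float64(-0.75), np.float64(-1.5)) needle r18,20,22: [np.float64(0.296), np.float64(0.293), np.float64(0.293)] mark r29,30,31,32: [np.float64(0.302), np.float64(0.306), np.float64(0.309), np.float64(0.314)]
side (np.float64(16.437897146645227), np.float64(0.25), np.float64(0.0)) needle r18,20,22: [np.float64(0.369), np.float64(0.362), np.float64(0.36)] mark r29,30,31,32: [np.float64(0.348), np.float64(0.346), np.float64(0.346), np.float64(0.347)]
side (array([-2.85522300e-01,  3.85990045e+02]), np.float64(0.1232003866542276), np.int64(22))
39.8 [559.7 252.6 191.8] [-0.  -1.4 -2.6] [-0.48  0.11  0.01]
(array([ 0.2997981 ,  2.00110659, -0.24461674]), array([123.608447  , 133.99208414, 197.6343384 , 307.9657465 ]), array([ 0.85, -0.9 ,  0.27,  0.  ])) (array([0.295, 2.359]), np.float64(0.93), array([ 0.88, -0.82, -0.15,  0.09]))
tcp x -38.01185778725554 M -4.54369382402577 contact -2.325918800989142 clear -0.05091478321036219
```

View pics/c21.png

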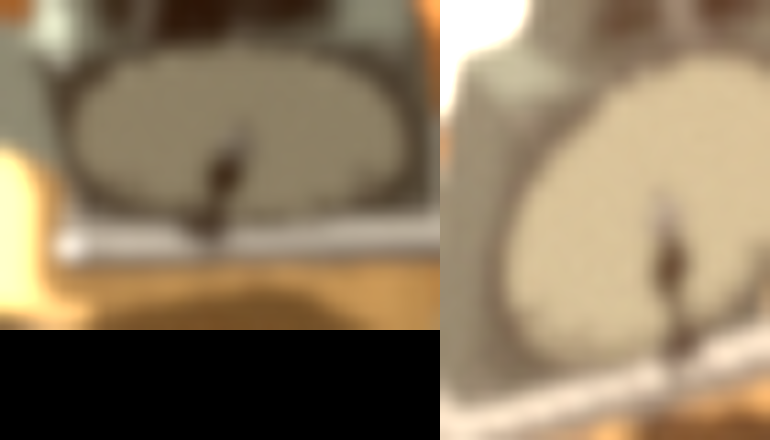

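```bash
python3 -m jog '[[0,[0.001,0.003,0.001],0],[0,[0.002,0.006,0.002],0],[0,[0.003,0.01,0.002],0],[0,[0.003,0.01,0],0],[0,[0.003,0.01,-0.001],0]]';  python3 -m jog '[[0,[0,0,0],0],[0,[0,0,0],0],[0,[0,0,0],0],[0,[0,0,0],0],[0,[0,0,0],0]]'; python3 st.py
```

```text
time_s: 40.48
eef_pos: [560.3, 254.0, 192.2]
tool_rot: [0.987, -0.163, 0.0, 0.0]
contact_force: [-3.3, -3.4, 2.4]
opening: 0.229
time_s: 41.1
eef_pos: [560.3, 254.0, 192.2]
tool_rot: [0.987, -0.163, 0.0, 0.0]
contact_force: [-2.8, -4.0, 3.3]
opening: 0.232
41.15 [560.3 254.  192.2] [-3.1 -4.5  3.5] [-0.87  0.8   0.04]
(array([ 0.29933847,  2.0058335 , -0.23363863]), array([123.69475211, 134.05391386, 197.62383085, 307.92538718]), array([ 0.83, -0.89,  0.28, -0.01])) (array([0.295, 2.361]), np.float64(0.93), array([ 0.86, -0.82, -0.13,  0.08]))
tcp x -36.53920494256 M -3.0690409793302287 contact -2.325918800989142 clear -0.11122092710398873
```

```bash
python3 -m jog '[[0,[-0.0005,-0.0015,0],0],[0,[-0.001,-0.003,0.001],0],[0,[-0.001,-0.003,0.001],0],[0,[-0.001,-0.003,0.001],0],[0,[-0.001,-0.003,0.001],0]]';  python3 -m jog '[[0,[0,0,0],0],[0,[0,0,0],0],[0,[0,0,0],0],[0,[0,0,0],0],[0,[0,0,0],0]]'; python3 -m jog '[[0,[0,0,0],0],[0,[0,0,0],0],[0,[0,0,0],0],[0,[0,0,0],0],[0,[0,0,0],0]]';python3 st.py
```

```text
time_s: 41.82
eef_pos: [560.3, 253.8, 192.1]
tool_rot: [0.987, -0.163, 0.0, -0.0]
contact_force: [-3.2, -2.8, 3.9]
opening: 0.226
time_s: 42.45
eef_pos: [560.3, 253.7, 192.1]
tool_rot: [0.987, -0.163, 0.0, -0.0]
contact_force: [-2.9, -2.5, 5.3]
opening: 0.23
time_s: 43.08
eef_pos: [560.3, 253.7, 192.1]
tool_rot: [0.987, -0.163, 0.0, -0.0]
contact_force: [-4.5, -2.9, 5.3]
opening: 0.223
43.12 [560.3 253.7 192.1] [-2.6 -3.   4.6] [-0.38  0.73  0.02]
(array([ 0.30035555,  2.00474134, -0.26776126]), array([123.57839092, 133.80149597, 197.61250166, 307.96908015]), array([ 0.77, -0.81,  0.26,  0.01])) (array([0.296, 2.37 ]), np.float64(0.93), array([ 0.8 , -0.74, -0.17,  0.1 ]))
tcp x -36.82844945026464 M -3.246923229450175 contact -2.3335720538926705 clear -0.12425364585810711
```

```bash
python3 -m jog '[[0,[0,0,0.001],0],[0,[0,0,0.002],0],[0,[0,0,0.003],0],[0,[0,0,0.003],0],[0,[0,0,0.003],0]]';  python3 -m jog '[[0,[0,0,0],0],[0,[0,0,0],0],[0,[0,0,0],0],[0,[0,0,0],0],[0,[0,0,0],0]]'; python3 -m jog '[[0,[0,0,0],0],[0,[0,0,0],0],[0,[0,0,0],0],[0,[0,0,0],0],[0,[0,0,0],0]]';python3 st.py
```

```text
time_s: 43.8
eef_pos: [560.2, 253.7, 192.1]
tool_rot: [0.987, -0.163, 0.0, -0.0]
contact_force: [-0.9, -1.8, 1.2]
opening: 0.225
time_s: 44.42
eef_pos: [560.1, 253.7, 192.2]
tool_rot: [0.987, -0.163, -0.0, -0.0]
contact_force: [0.1, -0.8, -0.5]
opening: 0.226
time_s: 45.05
eef_pos: [560.1, 253.7, 192.2]
tool_rot: [0.987, -0.163, -0.0, 0.0]
contact_force: [0.0, -0.5, -3.7]
opening: 0.23
45.1 [560.1 253.7 192.2] [ 0.  -0.5 -4.1] [-0.   -0.03 -0.03]
(array([ 0.30215103,  2.00936817, -0.35064609]), array([123.40258647, 133.29345273, 197.5773773 , 307.98081362]), array([ 0.62, -0.63,  0.21,  0.04])) (array([0.297, 2.401]), np.float64(0.94), array([ 0.66, -0.55, -0.25,  0.15]))
tcp x -36.91399030264999 M -3.199133035774455 contact -2.3412229732243395 clear 0.02096752698393517
```

```bash
python3 -m jog '[[0,[0,0,-0.001],0],[0,[0,0,-0.002],0],[0,[0,0,-0.002],0],[0,[0,0,-0.002],0],[0,[0,0,-0.002],0]]';  python3 -m jog '[[0,[0,0,0],0],[0,[0,0,0],0],[0,[0,0,0],0],[0,[0,0,0],0],[0,[0,0,0],0]]'; python3 -m jog '[[0,[0,0,0],0],[0,[0,0,0],0],[0,[0,0,0],0],[0,[0,0,0],0],[0,[0,0,0],0]]';python3 st.py
```

```text
time_s: 45.78
eef_pos: [560.1, 253.6, 192.1]
tool_rot: [0.987, -0.163, -0.0, 0.0]
contact_force: [-0.8, -0.4, -2.0]
opening: 0.229
time_s: 46.4
eef_pos: [560.2, 253.7, 192.1]
tool_rot: [0.987, -0.163, 0.0, -0.0]
contact_force: [-1.4, -0.0, -0.4]
opening: 0.233
time_s: 47.02
eef_pos: [560.2, 253.6, 192.1]
tool_rot: [0.987, -0.163, 0.0, -0.0]
contact_force: [-1.5, -1.1, -0.1]
opening: 0.228
47.08 [560.2 253.6 192.1] [-1.5 -0.7  0.3] [-0.05  0.36  0.02]
(array([ 0.30240657,  2.0001437 , -0.37710394]), array([123.35615855, 133.27774552, 197.61365788, 307.98368016]), array([ 0.64, -0.64,  0.18,  0.05])) (array([0.297, 2.399]), np.float64(0.94), array([ 0.68, -0.55, -0.28,  0.17]))
tcp x -36.92299139890889 M -3.2101341320333496 contact -2.3412229732243395 clear -0.04583501695948938
```

```bash
python3 - <<'E'
from run import *
s=np.mean([env.camera("scene")["frame"].astype(float) for _ in range(14)],0);d=np.mean([env.camera("side")["frame"].astype(float) for _ in range(14)],0)
yaw=np.radians(71.3);C=np.array([573.2,288.2,91]);t=np.array([np.cos(yaw),np.sin(yaw),0])
th=.30
M=C+8*(-np.sin(th)*t+np.cos(th)*np.array([0,0,1]))-1*t;analyse(s,d,M,yaw,th,.31)
f=lambda x:280+(490-(13*(x-230))*0.26)/13
rd=edge(d,range(233,261),f,-1,4);print("side",rd[:3])
o=env.get_obs();print(o["time_s"],o["eef_pos"],o["contact_force"])
n=lambda g:np.clip((g-20)*2.0,0,255).astype(np.uint8)
S=n(tile(s.astype(np.float32),385,195,80,90,5));D=n(tile(d.astype(np.float32),230,280,30,40,11))
cv2.imwrite("pics/c22.png",np.hstack([S[:440],D]))
E
```

```text
scene (np.float64(17.403771243868892), np.float64(-0.5), np.float64(-1.5)) needle r18,20,22: [np.float64(0.295), np.float64(0.296), np.float64(0.297)] mark r29,30,31,32: [np.float64(0.305), np.float64(0.311), np.float64(0.315), np.float64(0.319)]
side (np.float64(16.45509158089148), np.float64(0.25), np.float64(-0.5)) needle r18,20,22: [np.float64(0.366), np.float64(0.362), np.float64(0.355)] mark r29,30,31,32: [np.float64(0.337), np.float64(0.333), np.float64(0.329), np.float64(0.327)]
side (array([-2.83778697e-01,  3.85556627e+02]), np.float64(0.09345515950511832), np.int64(20))
48.625 [560.20612889 253.63770501 192.09266622] [-1.44518558 -0.37676699  2.21684341]
```

View pics/c22.png

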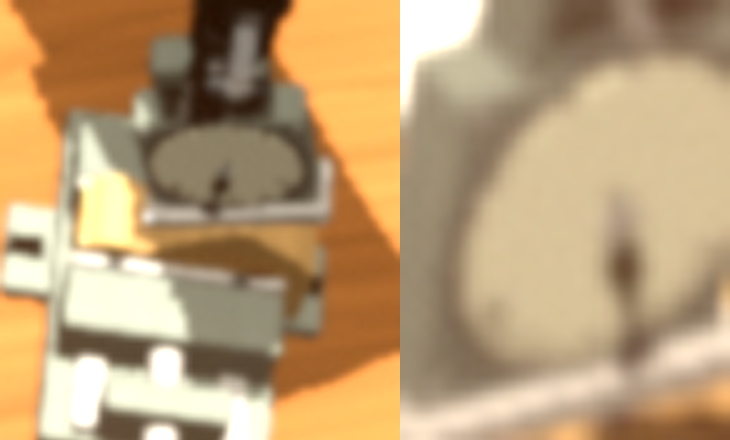

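```bash
python3 -c "
from plant import env
print(env.job_done());o=env.get_obs();print(o['time_s'],o['contact_force'])"
```

```text
the job is handed in; nothing more can be done
None
the job is handed in; nothing more can be done
```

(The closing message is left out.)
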